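# Make up the cutting sandwich for a roller die cutter

### The job

Make up the cutting sandwich in the middle of the infeed table of the roller die cutter, ready to be cranked through: lay the thick aluminium base plate on the table first, on it the die with the single tag-shaped blade (blade up), then the brown fibreboard blank so that it covers the whole blade outline, and the white cutting pad on top. Each piece lies flat, centred on the one below and square to the side rails (long side across the feed), let go and at rest; leave the die with two round blades, the pattern weight, the tin and the thread spool where they are.

Things in the scene. Friction and masses are not known exactly. Their poses are not given: they have to be found in the camera images.
- infeed_mid (a point): Middle of the top of the fixed die cutter's infeed table, a grey deck 190 (x) by 240 mm (y), 45 mm above the bench, right of the robot; yaw within 0.25 rad. z up; y is the feed line: open front edge at +120 mm, roller head from -121 mm, 182 mm above the bench at its top; x runs across the feed. Two steel side rails run along y, 9 mm above the deck, inner faces at x = +-80 mm.
- base_plate_mid (a point): Centre (half-way up) of the base plate: a loose thick dull grey aluminium plate 140 x 64 mm, 16 mm thick, with a dark spot near each end; the longest and thickest plain plate, about 0.4 kg. x along its long side, y across its width (to be gripped), z up. Starts flat on the bench, long side within 0.3 rad of world x.
- tag_die_mid (a point): The die to be used: a loose plywood board 124 x 62 x 15 mm with steel blades standing up 8 mm from its top; its blade is one closed long tag outline, 84 x 34 mm, centred on the board. Point: centre of the board, 7.5 mm above its underside and 15.5 mm below the blade edges; about 0.16 kg. x along its long side, y across its width (to be gripped), z up. Starts flat on the bench, long side within 0.3 rad of world x. Blades up from the start.
- disc_die_mid (a point): The other die, to be left alone: a loose plywood board 124 x 62 x 15 mm with steel blades standing up 8 mm from its top; its blades are two separate rings, 36 mm across. Point: centre of the board, 7.5 mm above its underside. x along its long side, y across its width (to be gripped), z up. Starts flat on the bench, long side within 0.3 rad of world x.
- blank_mid (a point): Centre (half-way up) of the blank: a loose stiff brown-grey fibreboard sheet 112 x 58 mm, 5 mm thick, plain; the smallest and thinnest flat piece, about 0.035 kg. x along its long side, y across its width (to be gripped), z up. Starts flat on the bench, long side within 0.3 rad of world x.
- pad_mid (a point): Centre (half-way up) of the cutting pad: a loose white nylon plate 124 x 64 mm, 8 mm thick, with a few old knife marks on it, about 0.07 kg. x along its long side, y across its width (to be gripped), z up. Starts flat on the bench, long side within 0.3 rad of world x.
- weight: Bystander: dark steel pattern weight, a round disc 72 mm across with a waisted knob, 50 mm high. Origin: centre of its underside.
- tin: Bystander: round shut metal tin of rivets, 71 mm across, 30 mm high. Origin: centre of its underside.
- spool: Bystander: tan thread spool standing on end, 52 mm across, 58 mm high. Origin: centre of its underside.
Things that resemble listed ones, but are neither listed nor needed, are in the scene too. Several things look just like the part that bears blank_mid: the one meant starts farthest to the robot's right.

How it is judged:
On the way, in this order (a step that is already met when the one before it is completed fails the run):
1. the base plate lies in the middle of the infeed table, square to the rails (horizontal distance between base_plate_mid and infeed_mid below 0.012 m and angle between the x axis of base_plate_mid and the x axis of infeed_mid, either way round below 0.12 rad and z of base_plate_mid in the frame of infeed_mid between 0.005 and 0.011 m), for 0.2 s.
2. the tag die lies on the base plate, blade up (horizontal distance between tag_die_mid and base_plate_mid below 0.01 m and angle between the x axis of tag_die_mid and the x axis of base_plate_mid, either way round below 0.12 rad and z of tag_die_mid in the frame of base_plate_mid between 0.0125 and 0.0185 m), for 0.2 s.
3. the blank lies on the blade of the tag die (horizontal distance between blank_mid and tag_die_mid below 0.008 m and angle between the x axis of blank_mid and the x axis of tag_die_mid, either way round below 0.1 rad and z of blank_mid in the frame of tag_die_mid between 0.015 and 0.021 m), for 0.2 s.
4. the cutting pad lies on the blank (horizontal distance between pad_mid and blank_mid below 0.01 m and angle between the x axis of pad_mid and the x axis of blank_mid, either way round below 0.12 rad and z of pad_mid in the frame of blank_mid between 0.0035 and 0.0095 m), for 0.2 s.
At the end, for the whole second after the job is handed in: Base plate within 12 mm of the middle of the infeed table, tag die within 10 mm of the plate's centre, blank within 8 mm of the die's, pad within 10 mm of the blank's; each flat on the one below (3 mm in height, 0.06 rad of tilt) and square within 0.12 rad (blank 0.1); all at rest (all of step 1 and all of step 2 and all of step 3 and all of step 4 and linear speed of each of base_plate, tag_die, blank, pad below 0.02 m/s and angular speed of each of base_plate, tag_die, blank, pad below 0.2 rad/s and angle between each of base_plate_mid, tag_die_mid, blank_mid, pad_mid's own z axis and vertical below 0.06 rad); the robot touches nothing.
It fails at once if the other die is moved by more than 15 mm (distance of disc_die_mid from where it was at the start of the episode above 0.015 m).
It fails at once if the pattern weight is moved by more than 15 mm (distance of weight from where it was at the start of the episode above 0.015 m).
It fails at once if the tin is moved by more than 15 mm (distance of tin from where it was at the start of the episode above 0.015 m).
It fails at once if the thread spool is moved by more than 15 mm (distance of spool from where it was at the start of the episode above 0.015 m).
It also fails if it takes over 118 s, if anything falls off the work surface, if the arm or the gripper's body presses on something with over 40 N, if the wrist force passes 120 N, or if a joint passes its speed limit or range.

### The arm

A 7-joint arm with a two-finger parallel gripper is mounted at the origin on the work surface. World frame = base frame: x ahead of the robot, y to its left, z up, the work surface at z = 0. Lengths are in m, angles in rad, forces in N, time in s.
With the tool pointing down it reaches from about 0.425 to 0.925 m from the base axis. Payload 6.8 kg.
Tool frame: the origin (TCP) lies on the centre line of the jaws, within the pads' length; the fingertips stand 8 mm ahead of it and the grasp point (between the pads) lies 11 mm behind it (r.finger_overhang is the distance from the TCP to the fingertips, in m); x points along the fingers, z is the direction in which the jaws open and shut, and the axes are right-handed (so a half turn about x gives the same grasp; the last joint's range is limited). The gripper opens to 85 mm and grips with 20 to 120 N. Pads are 22 mm wide; open, the fingers measure 114 mm over their backs; the gripper's body (76 mm by 85 mm) begins 54 mm behind the grasp point. The pads swing forward as they close: fully open they stand 13 mm farther back than shut.
Start: joints at [1.159, 0.477, 0.022, 1.555, -0.011, 1.109, -0.083], TCP at [0.202, -0.644, 0.239] pointing down, gripper open.
Joint ranges: [-2.96, 2.96], [-0.34, 2.1], [-1.41, 1.46], [0.24, 2.44], [-1.37, 4.51], [0.17, 1.92], [-2.96, 2.96]. Speed limits (rad/s): [2.39, 2.39, 3.14, 3.14, 3.14, 3.14, 3.14].

### API

Orientations are given as a rotation vector (axis times angle).
In Python, from bench import r gives the robot as it stands. The module is installed in compiled form; this text tells all that it offers.
- The arm moves only by the tool play_rows, never from a script. Its argument "plan" is a list of rows, each a list of 5 numbers: the opening, from -1 (shut) to 1 (fully open), then the shift along the world's x, y, z in m, then the turn about the world's z in rad. A call has 1 to 10 rows; each row is the pose to reach, as a shift and turn from the pose commanded when the call began; what a row does not reach only later rows make up. A row lasts 1/10 s, in which the tool goes at most 50 mm and 8.59 degrees, less where a joint would pass 70% of its speed; a pose out of reach is approached as far as the arm can. A call with a gripper value outside its range is refused whole. The fingers move at their own pace and stop on an object; "force" is the grip in N (left out, the last holds). Time passes only in rows, so rows that repeat a pose let the fingers close. It gives the time, the measured TCP pose, the force and the opening at its end, in the units of the state.
- r.get_obs(): the state, without advancing time (a new reading comes with each control period).
- r.grab_frame(name): name is "side" or "top"; returns a dict with "pixels" (420x560x3 uint8, blue, green, red), "z_map" (420x560 float32, m along the optical axis (not along the pixel's ray), 0 where there is no reading), "vfov" (degrees; the focal length in pixels is half the picture's height over the tangent of half this angle, whatever the lens; pixels are square), "cx", "cy" (the principal point, pixels), "D" ([k1, k2, p1, p2, k3] as OpenCV has them; the pictures are not rectified), "R" (3x3) and "t" (3): a world point X has camera coordinates R X + t. Camera axes: x right, y down, z forward; pixel columns grow to the right and rows downward; lengths in m; the calibration is good to about 2 mm. A picture is of the moment at which its call begins.
- r.hand_in(): hands the job in, once; it reports no verdict.
Trained networks look in a picture, given as the dict that the camera call returned (one of the last four; its "shot" number tells which), for a name from the list of things; names that differ only in an ending like _2 or _b are one class to them, and where a whole thing is asked for, a point or a joint stands for the part that bears it (a point fixed in the world has none). Each returns a list of dicts, best first, with "conf" (0 to 1); they miss things now and then, are a little off and sometimes report something else, mostly with a low value. They report only what shows in the picture. A call takes as long as a camera call. They do not tell look-alikes from the thing itself.
- r.outline_of(picture, label): "mask" (420x560 bool, what is visible of it) and "bbox" ([left, top, right, bottom] as shares, 0 to 1, of the picture: columns of its width, rows of its height, round what is visible of it).
- r.pinpoint(picture, label): "position" ([column, row] as shares, 0 to 1, of the picture: columns of its width, rows of its height: a listed point, or the origin of a listed thing).
The state is a dict: "clock": time; "joints": joint angles; "qvel": joint speeds; "tau": joint torques, N m; "tcp_pos": TCP position; "orientation": TCP orientation; "contact_force": force on the tool from outside, world axes, zero at the start; "moment": the same for the moment, N m; "grip_width": finger opening in m.
Only numpy, scipy, OpenCV 4.12 (cv2) and the standard library are available. Lean on these libraries where they do the work, as an engineer would, in place of code of your own. Each camera call takes 0.05 s, during which the arm holds its last target.

## Working session

There is one attempt and no reset: what is moved stays moved. The work goes in short steps, Python scripts to look and compute and a tool call to move; the robot and the scene stay as the last step left them, time stands still between calls to the robot, and variables do not carry over. Pictures are saved under pics/ and viewed, and the job is handed in when it is done.

Besides the shell and the picture viewer there is one more tool, called after "Call:" as name([rows], argument=value, ...), one row to a line, values as JSON. play_rows: Moves the arm, as the interface text tells. Its arguments: {"type":"object","properties":{"plan":{"type":"array","items":{"type":"array","items":{"type":"number"}}},"force":{"type":"number"}},"required":["plan"]}

```bash
mkdir -p pics; ls; cat > h.py <<'E'
import numpy as np, cv2
from bench import r
def K(f):
    h=f["pixels"].shape[0]; fl=h/2/np.tan(np.radians(f["vfov"])/2)
    return np.array([[fl,0,f["cx"]],[0,fl,f["cy"]],[0,0,1.]])
def world_map(f):
    h,w=f["z_map"].shape
    u,v=np.meshgrid(np.arange(w),np.arange(h))
    p=cv2.undistortPoints(np.stack([u,v],-1).reshape(-1,1,2).astype(np.float64),K(f),np.array(f["D"],float)).reshape(h,w,2)
    z=f["z_map"]
    c=np.dstack([p[...,0]*z,p[...,1]*z,z]).reshape(-1,3)
    X=((c-np.array(f["t"]).reshape(3))@np.array(f["R"])).reshape(h,w,3)
    X[z<=0]=np.nan
    return X
def ray_at_z(f,uv,zz):
    p=cv2.undistortPoints(np.array(uv,float).reshape(-1,1,2),K(f),np.array(f["D"],float)).reshape(-1,2)
    R=np.array(f["R"]);t=np.array(f["t"]).reshape(3)
    d=np.c_[p,np.ones(len(p))]@R; C=-R.T@t
    s=(zz-C[2])/d[:,2]
    return C+d*s[:,None]
def proj(f,X):
    rv,_=cv2.Rodrigues(np.array(f["R"],float))
    return cv2.projectPoints(np.array(X,float).reshape(-1,1,3),rv,np.array(f["t"],float).reshape(3,1),K(f),np.array(f["D"],float))[0].reshape(-1,2)
E
python3 - <<'E'
from h import *
import pickle
o=r.get_obs(); print({k:np.round(v,3) for k,v in o.items()}, r.finger_overhang)
for n in("top","side"):
    f=r.grab_frame(n); cv2.imwrite(f"pics/{n}0.png",f["pixels"])
    print(n,K(f)[0,0],f["cx"],f["cy"],f["D"],"C",-np.array(f["R"]).T@np.array(f["t"]).reshape(3), np.round(f["R"],3).tolist())
    pickle.dump(f,open(f"{n}0.pkl","wb"))
    for l in["infeed_mid","base_plate_mid","tag_die_mid","disc_die_mid","blank_mid","pad_mid","weight","tin","spool"]:
        for q in r.pinpoint(f,l):
            print(l,round(q["conf"],2),np.round(np.array(q["position"])*[560,420],1))
E
```

```text
pics
{'clock': np.float64(0.0), 'joints': array([ 1.159,  0.478,  0.022,  1.556, -0.011,  1.109, -0.083]), 'qvel': array([ 0.001, -0.002, -0.   ,  0.   ,  0.   ,  0.   ,  0.   ]), 'tau': array([ 0.0000e+00, -5.9645e+01,  1.6080e+00, -2.8120e+01,  1.2000e-02,
        9.0000e-03,  0.0000e+00]), 'tcp_pos': array([ 0.202, -0.644,  0.238]), 'orientation': array([ 0.984,  1.339, -0.982]), 'contact_force': array([-0.923, -0.611,  0.52 ]), 'moment': array([ 0.053,  0.048, -0.001]), 'grip_width': np.float64(0.085)} 0.008
top 432.0717024210899 278.51163939757 209.11101908904652 [-0.07300147  0.          0.          0.          0.        ] C [0.46311341 0.09479666 1.20724622] [[0.022, -1.0, -0.002], [-0.998, -0.022, -0.057], [0.057, 0.003, -0.998]]
infeed_mid 0.91 [419.2 200.5]
base_plate_mid 0.66 [245.6 241.4]
tag_die_mid 0.65 [294.8 178.7]
disc_die_mid 0.95 [242.2 173.7]
blank_mid 0.89 [226.3 304.9]
blank_mid 0.88 [292.9 238. ]
blank_mid 0.68 [292.5 179.7]
blank_mid 0.64 [144.4 291.6]
pad_mid 0.6 [191.6 237.5]
pad_mid 0.39 [293. 179.]
weight 0.76 [187.9 159.6]
weight 0.73 [190.3 239.4]
tin 0.76 [300.4 122.3]
tin 0.37 [246.2 241.8]
spool 0.74 [249.7 128.8]
side 506.3667645692757 278.83085589923274 200.8137487838145 [-0.00511707  0.          0.          0.          0.        ] C [0.10427691 1.13071492 0.76689007] [[-0.92, -0.392, -0.012], [-0.198, 0.493, -0.847], [0.338, -0.777, -0.531]]
infeed_mid 0.91 [322.7 149.4]
infeed_mid 0.44 [308.3 246.5]
base_plate_mid 0.68 [308.9 247.9]
tag_die_mid 0.59 [261.8 208.1]
disc_die_mid 0.74 [237.3 224.6]
blank_mid 0.9 [326.3 351.9]
blank_mid 0.75 [319.5 216.9]
blank_mid 0.6 [368.5 277.5]
pad_mid 0.64 [282.8 283.1]
tin 0.84 [218.7 196.3]
tin 0.4 [263.  208.2]
spool 0.77 [193.3 219.2]
```

View pics/top0.png

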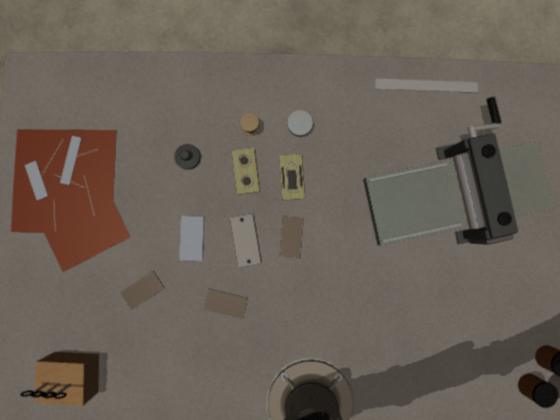

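View pics/side0.png

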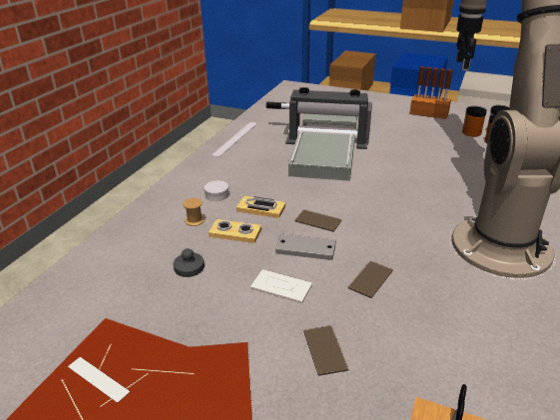

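```bash
python3 - <<'E'
from h import *
import pickle
f=pickle.load(open("top0.pkl","rb")); p=f["pixels"]
cv2.imwrite("pics/top_crop.png",cv2.resize(p[100:350,100:480],None,fx=2.1,fy=2.1,interpolation=cv2.INTER_CUBIC))
X=world_map(f)
for c in [(245,241),(295,178),(242,174),(293,238),(226,305),(144,291),(191,238),(419,200),(350,350)]:
    print(c,np.round(X[c[1],c[0]],4))
E
```

```text
(245, 241) [0.4412 0.1896 0.0111]
(295, 178) [0.6186 0.055  0.0162]
(242, 174) [0.6277 0.2031 0.0088]
(293, 238) [0.4523 0.0569 0.0036]
(226, 305) [0.2629 0.2384 0.0041]
(144, 291) [0.2949 0.4692 0.003 ]
(191, 238) [0.4459 0.3406 0.0069]
(419, 200) [ 0.563  -0.2835  0.0412]
(350, 350) [ 0.1436 -0.1088 -0.0056]
```

View pics/top_crop.png

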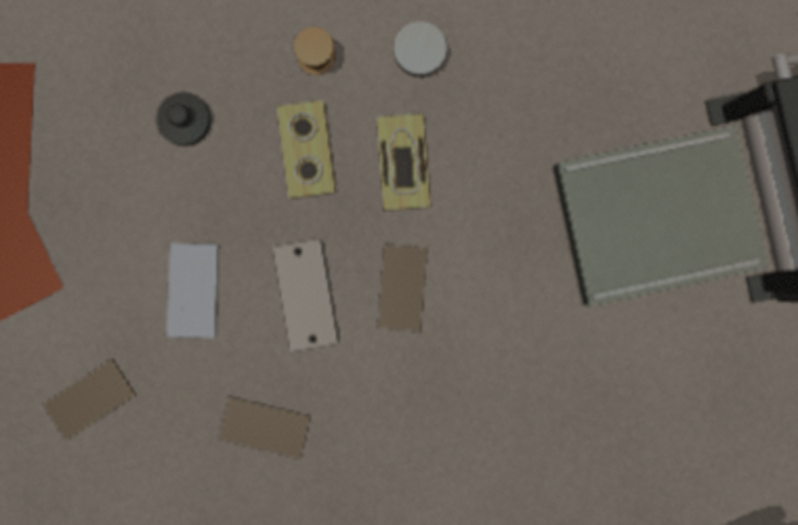

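The views show three brown sheets that could be the blank, in top-view pixels: (293,238), (226,305) and (144,291). The robot's right is −y, which is picture right, so (293,238) at y≈0.057 is the one meant; the enlarged crop confirms it is a plain brown sheet. The tag die, with one closed outline, is at (292,177). The die with two rings, at (245,171), stays where it is. The base plate is at (245,241) with two spots, the white pad at (191,238), and the infeed table around (417,203) with its rails running towards the roller on the right.

```bash
cat >> h.py <<'E'
def rect(P):
    (c,s,a)=cv2.minAreaRect(np.float32(P[:,:2]*1000))
    w,h=s
    if w<h: a+=90; w,h=h,w
    a=(a+90)%180-90
    return np.round(np.array(c)/1000,4),np.round([w,h],1),round(np.radians(a),4)
def measure(f,label,near,z):
    out=[]
    for q in r.outline_of(f,label):
        m=q["mask"].astype(np.uint8)
        cs,_=cv2.findContours(m,cv2.RETR_EXTERNAL,cv2.CHAIN_APPROX_NONE)
        c=max(cs,key=cv2.contourArea).reshape(-1,2)
        X=world_map(f); Z=X[cv2.erode(m,np.ones((5,5)))>0]
        P=ray_at_z(f,c,z)
        print(label,round(q["conf"],2),"pix",c.mean(0).round(0),"rect",*rect(P),"depth mid",np.round(np.nanmedian(Z,0),4))
E
python3 - <<'E'
from h import *
for n in("top","side"):
    f=r.grab_frame(n); print(n,f["shot"])
    for l,z in[("base_plate_mid",.016),("tag_die_mid",.015),("blank_mid",.005),("pad_mid",.008)]:
        measure(f,l,None,z)
    X=world_map(f)
    # deck height & bench
    for q in r.pinpoint(f,"infeed_mid")[:1]:
        uv=np.array(q["position"])*[560,420]; print("infeed at z45",ray_at_z(f,uv,.045))
    m=(abs(X[...,2]-.045)<.006)&(X[...,1]<-.1)&(X[...,0]>.4)&(X[...,0]<.75)&(X[...,1]>-.45)
    print("deck z",np.nanmedian(X[m],0))
    b=(abs(X[...,2])<.02)&(X[...,1]<.45)&(X[...,1]>-.1)&(X[...,0]>.3)&(X[...,0]<.7)
    print("bench z",np.nanmedian(X[b],0))
    cv2.imwrite(f"pics/deckmask_{n}.png",(m*255).astype(np.uint8))
    p=f["pixels"]; cr=p[150:260,350:530] if n=="top" else p[70:190,260:400]
    cv2.imwrite(f"pics/deck_{n}.png",cv2.resize(cr,None,fx=4.4,fy=4.4,interpolation=cv2.INTER_CUBIC))
E
```

```text
top 3
base_plate_mid 0.79 pix [245. 241.] rect [0.4436 0.1876] [138.6  66.5] 0.1744 depth mid [0.4412 0.1883 0.0151]
base_plate_mid 0.33 pix [300. 123.] rect [0.7742 0.0453] [74.3 70.1] 0.0226 depth mid [0.7708 0.0467 0.0295]
base_plate_mid 0.32 pix [250. 124.] rect [0.7681 0.1846] [63.9 51.5] 0.4843 depth mid [0.7581 0.1817 0.0571]
tag_die_mid 0.9 pix [292. 177.] rect [0.6212 0.0647] [124.8  62.1] 0.0975 depth mid [0.6211 0.0644 0.0163]
blank_mid 0.95 pix [225. 303.] rect [0.2676 0.2408] [117.   61.9] 1.3636 depth mid [0.2671 0.2409 0.004 ]
blank_mid 0.8 pix [141. 290.] rect [0.2968 0.4751] [109.8  58.1] -0.9614 depth mid [0.2973 0.4765 0.0038]
blank_mid 0.57 pix [291. 237.] rect [0.4557 0.062 ] [110.2  58.9] -0.0549 depth mid [0.4546 0.0619 0.0042]
pad_mid 0.72 pix [191. 238.] rect [0.4462 0.3402] [121.5  65.2] -0.0019 depth mid [0.4462 0.3403 0.0069]
pad_mid 0.32 pix [249. 124.] rect [0.7704 0.1874] [63.5 50.8] 0.0296 depth mid [0.7595 0.1834 0.0571]
infeed at z45 [[ 0.55824278 -0.28059756  0.045     ]]
deck z [ 0.562236   -0.28619686  0.04427142]
bench z [ 4.94209490e-01  1.71390
[... 330 characters left out ...]
 mid [0.6314 0.2078 0.0163]
blank_mid 0.91 pix [318. 220.] rect [0.4565 0.0638] [113.9  68. ] -0.0859 depth mid [0.4543 0.0671 0.006 ]
blank_mid 0.7 pix [370. 279.] rect [0.2667 0.242 ] [119.3  60.6] 1.3643 depth mid [0.2668 0.2461 0.0058]
blank_mid 0.63 pix [324. 350.] rect [0.2974 0.4767] [117.6  61. ] -0.9619 depth mid [0.2955 0.482  0.0055]
blank_mid 0.37 pix [193. 211.] rect [0.7889 0.1521] [143.1  51.5] -0.9782 depth mid [0.757  0.1993 0.0401]
pad_mid 0.65 pix [281. 286.] rect [0.445  0.3434] [127.4  71.8] -0.0019 depth mid [0.4415 0.3453 0.0087]
infeed at z45 [[ 0.54659787 -0.25773157  0.045     ]]
deck z [ 0.55765069 -0.2738752   0.04606103]
bench z [0.47762883 0.24393581 0.00135614]
```

View pics/deck_top.png

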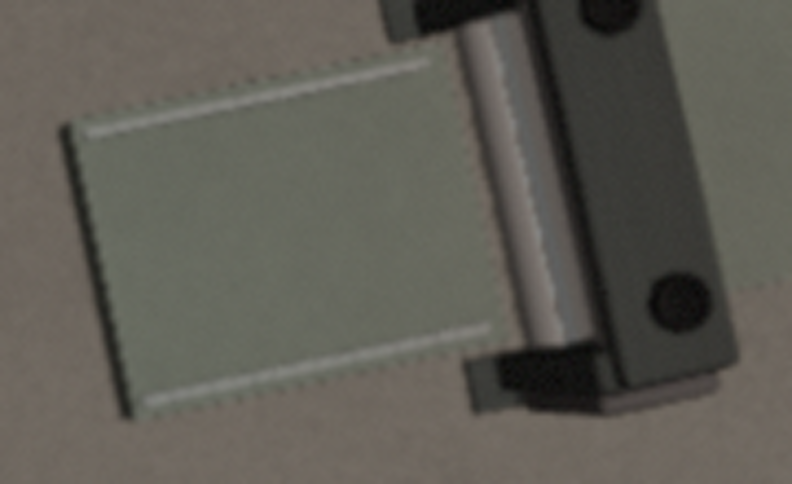

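View pics/deck_side.png

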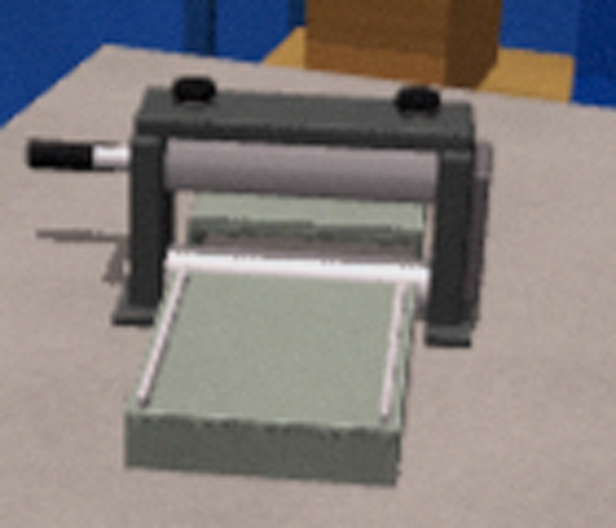

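View pics/deckmask_top.png

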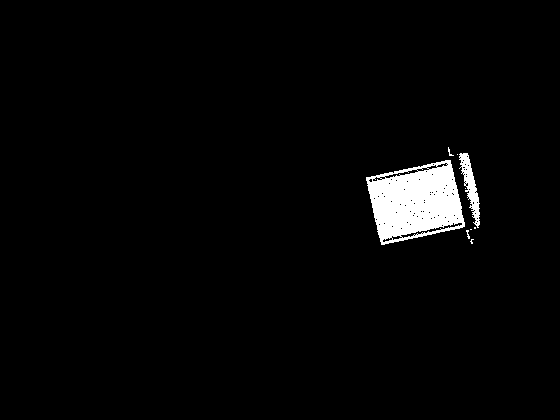

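```bash
python3 - <<'E'
from h import *
import pickle
f=pickle.load(open("top0.pkl","rb")); X=world_map(f)
m=((abs(X[...,2]-.045)<.007)&(X[...,1]<-.1)&(X[...,0]>.4)&(X[...,0]<.75)&(X[...,1]>-.45)).astype(np.uint8)
m=cv2.morphologyEx(m,cv2.MORPH_CLOSE,np.ones((3,3)));
m[:,448:]=0
n,L,s,_=cv2.connectedComponentsWithStats(m); k=1+s[1:,4].argmax(); m=(L==k).astype(np.uint8)
c=max(cv2.findContours(m,0,1)[0],key=cv2.contourArea).reshape(-1,2)
P=ray_at_z(f,c,.045); print(rect(P))
# Rails direction from bright pixels: manual endpoints
cr=lambda a,b:(350+a/4.4-.4,150+b/4.4-.4)
for e in[((88,132),(428,62)),((146,403),(490,327))]:
    Q=ray_at_z(f,[cr(*e[0]),cr(*e[1])],.054); d=Q[0]-Q[1]; print(Q,np.arctan2(-d[0],d[1]),np.linalg.norm(d))
# corners
Q=ray_at_z(f,[cr(64,128),cr(126,415)],.045)
print("front corners",Q); x=Q[0]-Q[1];print(np.linalg.norm(x)); x/=np.linalg.norm(x); y=np.array([-x[1],x[0],0]); print("yaw",np.arctan2(x[1],x[0]),"mid",Q.mean(0)-.12*y)
g=pickle.load(open("side0.pkl","rb"))
cs=lambda a,b:(260+a/4.4-.4,70+b/4.4-.4)
Q=ray_at_z(g,[cs(127,412),cs(402,430)],.045); print("side",Q); x=Q[0]-Q[1];print(np.linalg.norm(x));x/=np.linalg.norm(x); y=np.array([-x[1],x[0],0]); print("yaw",np.arctan2(x[1],x[0]),"mid",Q.mean(0)-.12*y)
# rails in mask: refine by line fit on high z
for z in (f,g):
    W=world_map(z)
    # project model
    for mid,yaw in [((.561,-.283,.045),.2)]:
        pass
# depth points of deck: side edges in rotated frame
for yaw in(.19,.2,.21):
    R=np.array([[np.cos(yaw),np.sin(yaw)],[-np.sin(yaw),np.cos(yaw)]])
    D=(P[:,:2])@R.T; print(yaw,D.min(0),D.max(0))
E
```

```text
(array([ 0.5568, -0.2686]), array([233.1, 188.8]), np.float64(-1.3374))
[[ 0.61393553 -0.14470618  0.054     ]
 [ 0.66274526 -0.35649281  0.054     ]] 0.22651144082094582 0.21733837247276164
[[ 0.4492174  -0.18180987  0.054     ]
 [ 0.49969346 -0.39501226  0.054     ]] 0.23247146775823896 0.21909607658202876
front corners [[ 0.61724185 -0.13167438  0.045     ]
 [ 0.44154034 -0.1717147   0.045     ]]
0.18020611959825297
yaw 0.2240619225497266 mid [ 0.55605412 -0.2686949   0.045     ]
side [[ 0.62072698 -0.13491002  0.045     ]
 [ 0.43724742 -0.17986447  0.045     ]]
0.18890645890827945
yaw 0.24027738219582406 mid [ 0.55754384 -0.27393989  0.045     ]
0.19 [ 0.39828793 -0.48135161] [ 0.59523229 -0.24851625]
0.2 [ 0.39559416 -0.48727073] [ 0.59044447 -0.25433109]
0.21 [ 0.39286082 -0.49314113] [ 0.58559761 -0.26012049]
```

```bash
python3 - <<'E'
from h import *
import pickle
f=pickle.load(open("top0.pkl","rb")); X=world_map(f)
m=((abs(X[...,2]-.045)<.007)&(X[...,1]<-.1)&(X[...,0]>.4)&(X[...,0]<.75)&(X[...,1]>-.45))
yaw=.232
R=np.array([[np.cos(yaw),np.sin(yaw)],[-np.sin(yaw),np.cos(yaw)]])
mm=m.copy(); mm[:,440:]=0
D=X[mm][:,:2]@R.T
lo,hi=np.percentile(D,.7,0),np.percentile(D,99.3,0); print(lo,hi,hi-lo)
c=np.array([(lo[0]+hi[0])/2, hi[1]+.001-.12]); mid=c@R; print("mid",mid)
for n,fl in(("top",f),("side",pickle.load(open("side0.pkl","rb")))):
    im=cv2.resize(fl["pixels"],None,fx=4,fy=4,interpolation=cv2.INTER_CUBIC)
    def P(l): 
        a=np.array(l,float); return np.c_[a[:,:2]@R+mid,a[:,2]+.045]
    def draw(l,col):
        q=(proj(fl,P(l))+.5)*4; cv2.polylines(im,[q.round().astype(int)],True,col,1)
    draw([(-.095,-.12,0),(.095,-.12,0),(.095,.12,0),(-.095,.12,0)],(0,0,255))
    for s in(-1,1): draw([(s*.08,-.12,.009),(s*.08,.12,.009)],(255,0,0))
    im=im[600:1040,1400:2100] if n=="top" else im[280:760,1040:1600]
    cv2.imwrite(f"pics/ov_{n}.png",im)
E
```

```text
[ 0.38743871 -0.47344504] [ 0.57337331 -0.27524132] [0.18593459 0.19820372]
mid [ 0.55818091 -0.27322193]
```

View pics/ov_top.png

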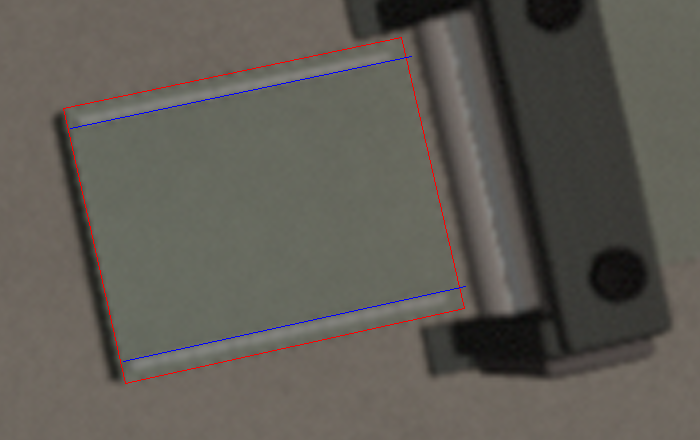

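View pics/ov_side.png

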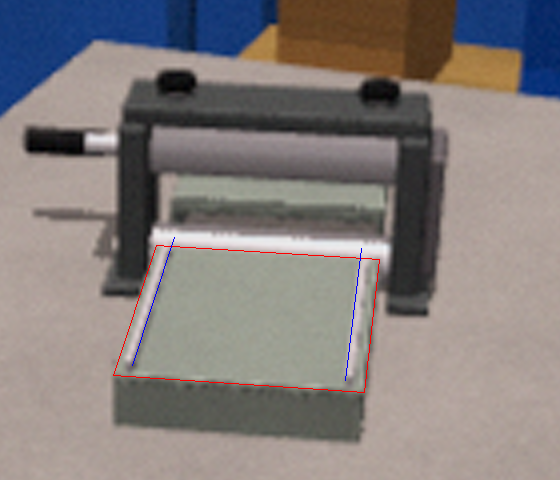

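```bash
cat > st.py <<'E'
from h import *
o=r.get_obs(); M=cv2.Rodrigues(np.array(o["orientation"],float))[0]
z=M[:,2]; print("t",round(float(o["clock"]),2),"tcp",np.round(o["tcp_pos"],4),"x",np.round(M[:,0],3),"jaw",np.round(z,3),"long-axis yaw (mod pi)",round(float((np.arctan2(z[1],z[0])-np.pi/2+np.pi/2)%np.pi-np.pi/2),4),"F",np.round(o["contact_force"],1),"w",round(float(o["grip_width"]),4),"q",np.round(o["joints"],2))
E
python3 st.py
```

```text
t 1.6 tcp [ 0.202  -0.6441  0.2393] x [ 0. -0. -1.] jaw [ 0.299 -0.954  0.   ] long-axis yaw (mod pi) 0.3038 F [-0.4 -0.8  0.6] w 0.0855 q [ 1.16  0.48  0.02  1.56 -0.01  1.11 -0.08]
```

Call:
play_rows([
  [1, 0.04, 0.04, 0.03, 0],
  [1, 0.08, 0.07, 0.06, 0],
  [1, 0.11, 0.11, 0.08, 0],
  [1, 0.15, 0.14, 0.08, 0],
  [1, 0.18, 0.18, 0.08, 0],
  [1, 0.21, 0.22, 0.08, 0],
  [1, 0.24, 0.26, 0.08, 0],
  [1, 0.27, 0.3, 0.08, 0],
  [1, 0.29, 0.34, 0.08, 0],
  [1, 0.3, 0.38, 0.08, 0],
])

```text
clock: 2.6
tcp_pos: [0.5008, -0.2701, 0.3194]
orientation: [0.983, 1.337, -0.982]
contact_force: [0.2, 0.5, -0.0]
grip_width: 0.0853
```

Call:
play_rows([
  [1, 0, 0.05, 0, 0],
  [1, 0, 0.09, 0, -0.02],
  [1, 0, 0.14, 0, -0.04],
  [1, 0, 0.19, 0, -0.06],
  [1, 0, 0.23, 0, -0.08],
  [1, 0, 0.28, 0, -0.1],
  [1, 0, 0.32, 0, -0.12],
  [1, -0.02, 0.37, 0, -0.124],
  [1, -0.04, 0.41, 0, -0.124],
  [1, -0.06, 0.452, 0, -0.124],
])

```text
clock: 3.6
tcp_pos: [0.4382, 0.182, 0.3196]
orientation: [1.076, 1.289, -1.075]
contact_force: [0.8, 0.5, 0.1]
grip_width: 0.0852
```

```bash
python3 st.py
```

```text
t 3.6 tcp [0.4382 0.182  0.3196] x [ 0.001  0.    -1.   ] jaw [ 0.179 -0.984 -0.   ] long-axis yaw (mod pi) 0.1802 F [0.8 0.5 0.1] w 0.0852 q [-0.03  0.1  -0.53  1.88  0.06  1.17 -1.97]
```

Call:
play_rows([
  [1, 0, 0, -0.05, 0],
  [1, 0, 0, -0.1, 0],
  [1, 0, 0, -0.15, 0],
  [1, 0, 0, -0.2, 0],
  [1, 0, 0, -0.24, 0],
  [1, 0, 0, -0.27, 0],
  [1, 0, 0, -0.27, 0],
  [1, 0, 0, -0.27, 0],
])

```text
clock: 4.4
tcp_pos: [0.4395, 0.1804, 0.0498]
orientation: [1.075, 1.289, -1.076]
contact_force: [0.1, 0.1, 1.1]
grip_width: 0.0852
```

```bash
python3 st.py; python3 - <<'E'
from h import *
for n in("top","side"):
    f=r.grab_frame(n);p=f["pixels"]
    q=proj(f,[[.442,.188,.016]])[0].astype(int); print(n,q)
    cv2.imwrite(f"pics/g1_{n}.png",cv2.resize(p[q[1]-60:q[1]+60,q[0]-80:q[0]+80],None,fx=5,fy=5,interpolation=cv2.INTER_CUBIC))
E
```

```text
t 4.4 tcp [0.4395 0.1804 0.0498] x [-0. -0. -1.] jaw [ 0.179 -0.984 -0.   ] long-axis yaw (mod pi) 0.1799 F [0.1 0.1 1.1] w 0.0852 q [-0.17  0.48 -0.43  2.15  0.35  0.59 -2.24]
top [245 240]
side [306 243]
```

View pics/g1_side.png

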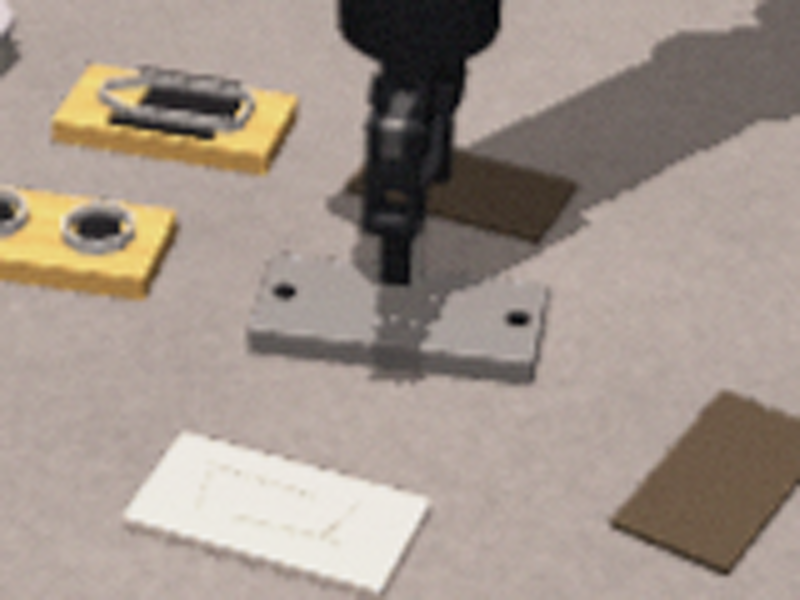

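View pics/g1_top.png

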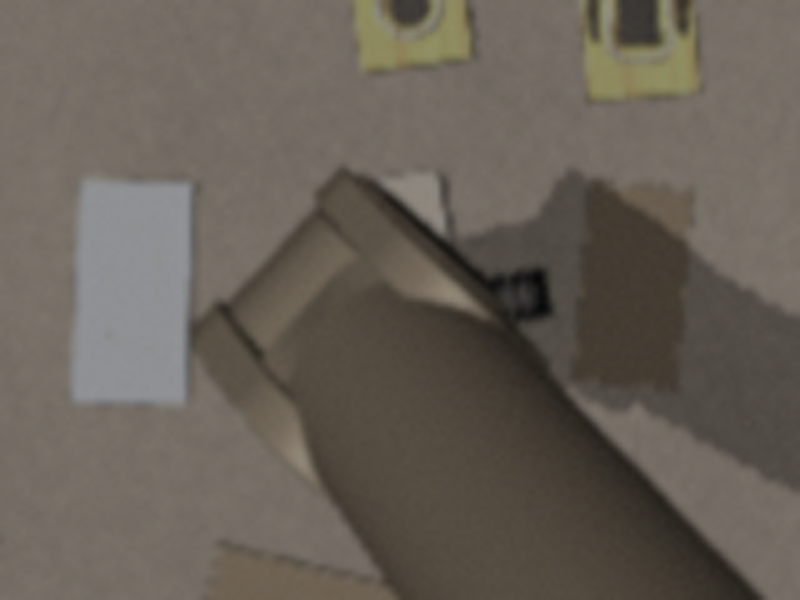

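```bash
python3 - <<'E'
from h import *
import pickle
g=pickle.load(open("side0.pkl","rb"));f=pickle.load(open("top0.pkl","rb"))
c=lambda a,b:(306-80+a/5-.4,243-60+b/5-.4)
Q=ray_at_z(g,[c(285,291),c(517,318)],.016);print(Q,Q.mean(0),np.arctan2(*(Q[0]-Q[1])[1::-1]))
# top crop: spots at (298,252),(312,338) at scale 2.1 offset 100
t=lambda a,b:(100+a/2.1-.3,100+b/2.1-.3)
Q=ray_at_z(f,[t(298,252),t(312,338.5)],.016);print(Q,Q.mean(0),np.arctan2(*(Q[0]-Q[1])[1::-1]))
E
```

```text
[[0.50024838 0.20012358 0.016     ]
 [0.38690806 0.1778804  0.016     ]] [0.44357822 0.18900199 0.016     ] 0.19378845201483674
[[0.49971837 0.20006979 0.016     ]
 [0.38695348 0.17881081 0.016     ]] [0.44333593 0.1894403  0.016     ] 0.18633781499631696
```

Call:
play_rows([
  [1, 0.004, 0.009, 0, 0.01],
  [1, 0.004, 0.009, -0.02, 0.01],
  [1, 0.004, 0.009, -0.034, 0.01],
  [1, 0.004, 0.009, -0.038, 0.01],
  [1, 0.004, 0.009, -0.038, 0.01],
  [1, 0.004, 0.009, -0.038, 0.01],
])

```text
clock: 5.1
tcp_pos: [0.4435, 0.1893, 0.0117]
orientation: [1.068, 1.293, -1.068]
contact_force: [-0.5, 0.6, 0.3]
grip_width: 0.0851
```

```bash
python3 st.py
```

```text
t 5.1 tcp [0.4435 0.1893 0.0117] x [ 0.  0. -1.] jaw [ 0.189 -0.982 -0.   ] long-axis yaw (mod pi) 0.1898 F [-0.5  0.6  0.3] w 0.0851 q [-0.22  0.55 -0.38  2.14  0.41  0.51 -2.29]
```

Call:
play_rows([
  [-1, 0, 0, 0, 0],
  [-1, 0, 0, 0, 0],
  [-1, 0, 0, 0, 0],
  [-1, 0, 0, 0, 0],
  [-1, 0, 0, 0, 0],
  [-1, 0, 0, 0, 0],
], force=50)

```text
clock: 5.7
tcp_pos: [0.4437, 0.1893, 0.0122]
orientation: [1.069, 1.292, -1.067]
contact_force: [-1.7, -0.6, 8.0]
grip_width: 0.0619
```

```bash
python3 st.py
```

```text
t 5.7 tcp [0.4437 0.1893 0.0122] x [ 0.001  0.    -1.   ] jaw [ 0.189 -0.982  0.   ] long-axis yaw (mod pi) 0.1898 F [-1.7 -0.6  8. ] w 0.0619 q [-0.22  0.55 -0.38  2.14  0.41  0.52 -2.29]
```

Call:
play_rows([
  [-1, 0, 0, 0.01, 0],
  [-1, 0, 0, 0.03, 0],
  [-1, 0, 0, 0.06, 0],
  [-1, 0, 0, 0.1, 0],
  [-1, 0, 0, 0.13, 0],
  [-1, 0, 0, 0.15, 0],
  [-1, 0, 0, 0.15, 0],
])

```text
clock: 6.4
tcp_pos: [0.4447, 0.1898, 0.1642]
orientation: [1.072, 1.29, -1.064]
contact_force: [0.5, -0.9, -3.4]
grip_width: 0.062
```

```bash
python3 st.py; python3 - <<'E'
from h import *
for n in("side","top"):
    f=r.grab_frame(n);p=f["pixels"]
    q=proj(f,[[.442,.188,.16]])[0].astype(int); print(n,q)
    cv2.imwrite(f"pics/g2_{n}.png",cv2.resize(p[q[1]-60:q[1]+60,q[0]-80:q[0]+80],None,fx=5,fy=5,interpolation=cv2.INTER_CUBIC))
E
```

```text
t 6.4 tcp [0.4447 0.1898 0.1642] x [ 0.005  0.002 -1.   ] jaw [ 0.188 -0.982 -0.001] long-axis yaw (mod pi) 0.1894 F [ 0.5 -0.9 -3.4] w 0.062 q [-0.08  0.3  -0.53  2.05  0.21  0.83 -2.11]
side [307 193]
top [240 241]
```

View pics/g2_side.png

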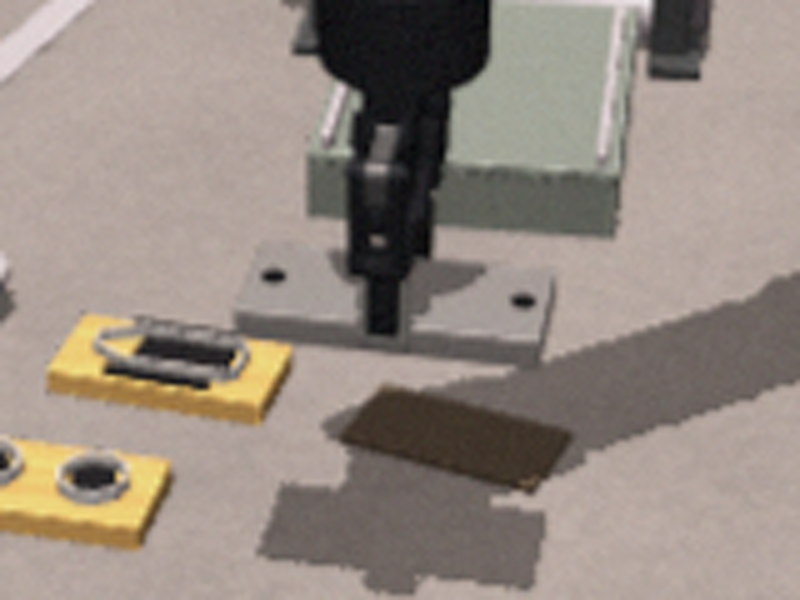

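Call:
play_rows([
  [-1, 0.01, -0.03, 0, 0],
  [-1, 0.02, -0.07, 0, 0.01],
  [-1, 0.03, -0.11, 0, 0.01],
  [-1, 0.04, -0.155, 0, 0.02],
  [-1, 0.05, -0.2, 0, 0.02],
  [-1, 0.06, -0.245, 0, 0.03],
  [-1, 0.07, -0.29, 0, 0.03],
  [-1, 0.08, -0.33, 0, 0.04],
  [-1, 0.09, -0.37, 0, 0.04],
  [-1, 0.1, -0.41, 0, 0.04],
])

```text
clock: 7.5
tcp_pos: [0.5421, -0.2222, 0.1589]
orientation: [1.038, 1.313, -1.04]
contact_force: [0.5, 0.8, -3.1]
grip_width: 0.062
```

```bash
python3 st.py
```

```text
t 7.5 tcp [ 0.5421 -0.2222  0.1589] x [-0.004  0.001 -1.   ] jaw [ 0.228 -0.974 -0.002] long-axis yaw (mod pi) 0.2299 F [ 0.5  0.8 -3.1] w 0.062 q [ 0.55  0.44 -0.34  1.83  0.18  0.9  -1.22]
```

Call:
play_rows([
  [-1, 0.006, -0.02, 0, 0],
  [-1, 0.012, -0.04, -0.01, 0],
  [-1, 0.016, -0.051, -0.04, 0],
  [-1, 0.016, -0.051, -0.07, 0],
  [-1, 0.016, -0.051, -0.084, 0],
  [-1, 0.016, -0.051, -0.084, 0],
  [-1, 0.016, -0.051, -0.084, 0],
])

```text
clock: 8.2
tcp_pos: [0.5594, -0.2713, 0.0772]
orientation: [1.038, 1.31, -1.038]
contact_force: [0.4, -0.2, -3.0]
grip_width: 0.0618
```

```bash
python3 st.py
```

```text
t 8.2 tcp [ 0.5594 -0.2713  0.0772] x [-0.     0.001 -1.   ] jaw [ 0.229 -0.974 -0.001] long-axis yaw (mod pi) 0.2307 F [ 0.4 -0.2 -3. ] w 0.0618 q [ 0.57  0.6  -0.3   1.79  0.23  0.79 -1.19]
```

Call:
play_rows([
  [-1, -0.001, -0.001, -0.01, 0],
  [-1, -0.001, -0.001, -0.015, 0],
  [-1, -0.001, -0.001, -0.018, 0],
  [-1, -0.001, -0.001, -0.019, 0],
  [-1, -0.001, -0.001, -0.019, 0],
  [-1, -0.001, -0.001, -0.019, 0],
])

```text
clock: 8.8
tcp_pos: [0.5585, -0.273, 0.0586]
orientation: [1.038, 1.309, -1.038]
contact_force: [-0.2, -0.7, -3.2]
grip_width: 0.062
```

```bash
python3 st.py; python3 - <<'E'
from h import *
f=r.grab_frame("side");p=f["pixels"]
cv2.imwrite("pics/p1_side.png",cv2.resize(p[90:190,260:400],None,fx=5.5,fy=5.5,interpolation=cv2.INTER_CUBIC))
E
```

```text
t 8.8 tcp [ 0.5585 -0.273   0.0586] x [ 0. -0. -1.] jaw [ 0.228 -0.974  0.   ] long-axis yaw (mod pi) 0.2297 F [-0.2 -0.7 -3.2] w 0.062 q [ 0.57  0.62 -0.29  1.8   0.25  0.75 -1.19]
```

View pics/p1_side.png

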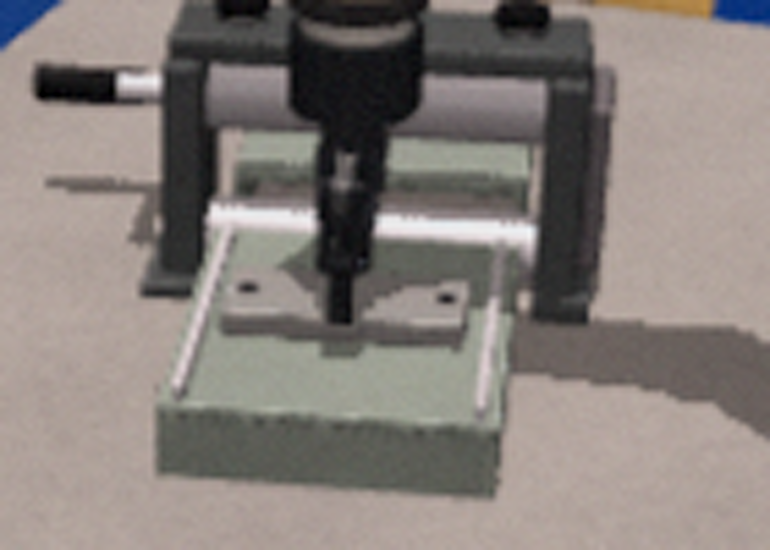

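Call:
play_rows([
  [-1, 0, 0, -0.001, 0],
  [-1, 0, 0, -0.001, 0],
  [-1, 0, 0, -0.002, 0],
  [-1, 0, 0, -0.002, 0],
])

```text
clock: 9.25
tcp_pos: [0.5585, -0.273, 0.0574]
orientation: [1.038, 1.309, -1.038]
contact_force: [-2.5, 0.7, 6.0]
grip_width: 0.062
```

Contact now (force 6 N up). Release.

Call:
play_rows([
  [-0.2, 0, 0, 0, 0],
  [0.6, 0, 0, 0, 0],
  [1, 0, 0, 0, 0],
  [1, 0, 0, 0, 0],
  [1, 0, 0, 0, 0],
  [1, 0, 0, 0.02, 0],
  [1, 0, 0, 0.06, 0],
  [1, 0, 0, 0.1, 0],
  [1, 0, 0, 0.12, 0],
  [1, 0, 0, 0.12, 0],
])

```text
clock: 10.25
tcp_pos: [0.5605, -0.2736, 0.1801]
orientation: [1.039, 1.302, -1.036]
contact_force: [0.3, 0.2, 0.3]
grip_width: 0.0854
```

```bash
python3 st.py; python3 - <<'E'
from h import *
f=r.grab_frame("side");p=f["pixels"]
cv2.imwrite("pics/p2_side.png",cv2.resize(p[100:180,270:380],None,fx=7,fy=7,interpolation=cv2.INTER_CUBIC))
measure(f,"base_plate_mid",None,.061)
E
```

```text
t 10.25 tcp [ 0.5605 -0.2736  0.1801] x [ 0.006 -0.003 -1.   ] jaw [ 0.228 -0.974  0.004] long-axis yaw (mod pi) 0.2296 F [0.3 0.2 0.3] w 0.0854 q [ 0.6   0.47 -0.33  1.73  0.18  0.97 -1.14]
base_plate_mid 0.67 pix [322. 145.] rect [ 0.5564 -0.2599] [140.  93.] 0.2383 depth mid [ 0.5546 -0.2571  0.0618]
```

View pics/p2_side.png

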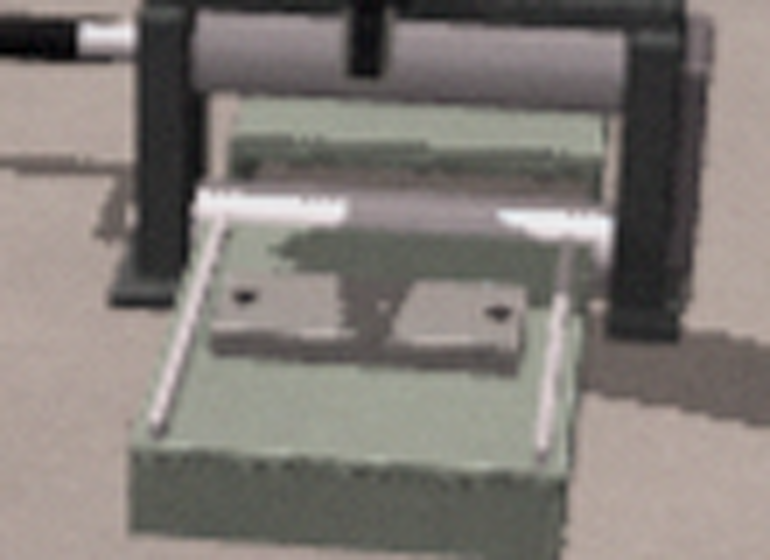

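Call:
play_rows([
  [1, 0.01, 0.03, 0.02, -0.01],
  [1, 0.02, 0.07, 0.02, -0.03],
  [1, 0.03, 0.12, 0.02, -0.05],
  [1, 0.04, 0.165, 0.02, -0.07],
  [1, 0.05, 0.21, 0.02, -0.09],
  [1, 0.06, 0.255, 0.01, -0.11],
  [1, 0.06, 0.3, 0, -0.13],
  [1, 0.06, 0.338, 0, -0.132],
  [1, 0.06, 0.338, 0, -0.132],
  [1, 0.06, 0.338, 0, -0.132],
])

```text
clock: 11.35
tcp_pos: [0.6172, 0.0662, 0.1745]
orientation: [1.133, 1.257, -1.137]
contact_force: [-0.4, -1.4, -0.0]
grip_width: 0.0853
```

```bash
python3 st.py; python3 - <<'E'
from h import *
import pickle
g=pickle.load(open("side0.pkl","rb"))
c=lambda a,b:(270+a/7-.4,100+b/7-.4)
Q=ray_at_z(g,[c(244,297),c(499,313)],.061);print(Q.mean(0),np.arctan2(*(Q[0]-Q[1])[1::-1]))
f=r.grab_frame("top");p=f["pixels"]
measure(f,"base_plate_mid",None,.061)
cv2.imwrite("pics/p2_top.png",cv2.resize(p[150:260,350:490],None,fx=5.5,fy=5.5,interpolation=cv2.INTER_CUBIC))
s=r.grab_frame("side")["pixels"]
cv2.imwrite("pics/d1_side.png",cv2.resize(s[110:240,200:360],None,fx=4.5,fy=4.5,interpolation=cv2.INTER_CUBIC))
E
```

```text
t 11.35 tcp [0.6172 0.0662 0.1745] x [-0.003 -0.    -1.   ] jaw [ 0.1   -0.995 -0.   ] long-axis yaw (mod pi) 0.1006 F [-0.4 -1.4 -0. ] w 0.0853 q [ 0.08  0.48 -0.38  1.73  0.21  0.97 -1.85]
[ 0.55955002 -0.27433741  0.061     ] 0.2321084660188716
base_plate_mid 0.55 pix [416. 201.] rect [ 0.5571 -0.2704] [140.   70.8] 0.2359 depth mid [ 0.5563 -0.2704  0.0603]
base_plate_mid 0.23 pix [465. 179.] rect [ 0.5862 -0.3987] [505.  351.3] -0.9758 depth mid [ 0.5879 -0.4168  0.0461]
```

View pics/p2_top.png

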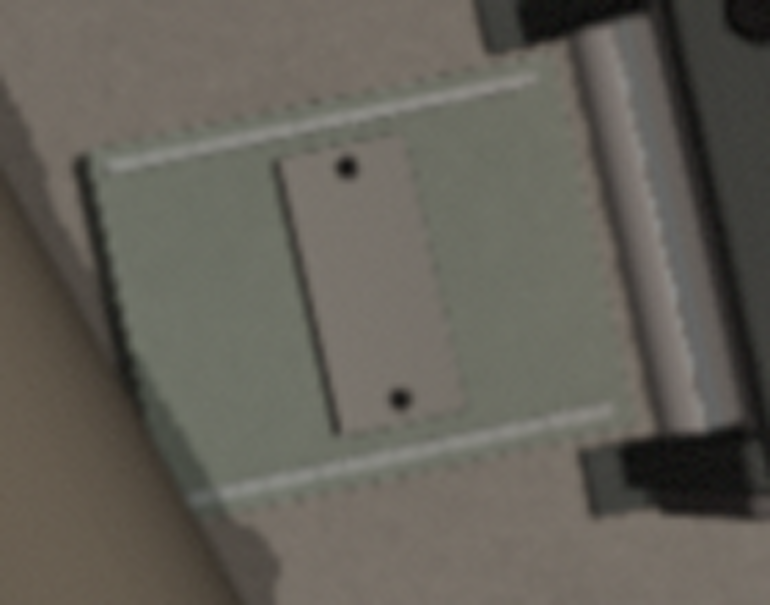

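View pics/d1_side.png

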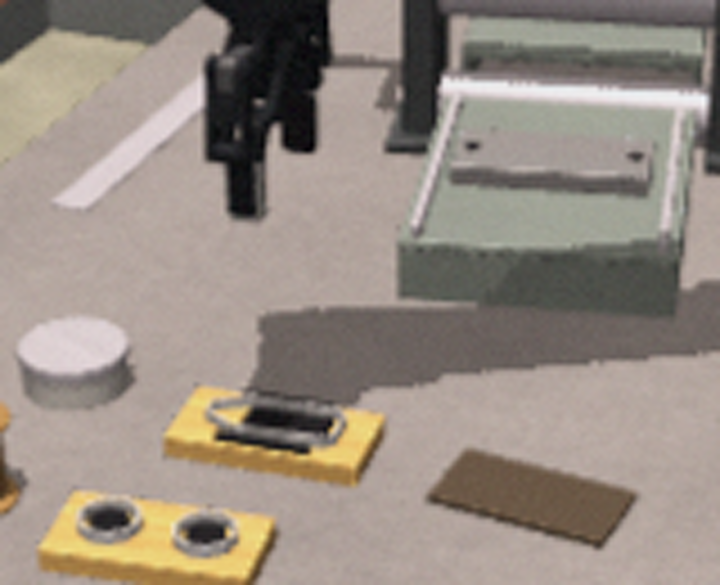

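```bash
python3 - <<'E'
from h import *
import pickle
g=pickle.load(open("side0.pkl","rb"));f=pickle.load(open("top0.pkl","rb"))
t=lambda a,b:(350+a/5.5-.4,150+b/5.5-.4)
Q=ray_at_z(f,[t(347,167),t(400,399)],.061);print("plate",Q.mean(0),np.arctan2(*(Q[0]-Q[1])[1::-1]))
c=lambda a,b:(200+a/4.5-.4,110+b/4.5-.4)
Q=ray_at_z(g,[c(203,389),c(384,412),c(358,470),c(166,436)],.015);print(Q,Q.mean(0),rect(Q))
# both dies from the blade height & yaw fit in top at 4x crop
p=f["pixels"]; cv2.imwrite("pics/die_top.png",cv2.resize(p[145:265,260:320],None,fx=5,fy=5,interpolation=cv2.INTER_CUBIC))
p=g["pixels"]; cv2.imwrite("pics/die_side.png",cv2.resize(p[185:245,225:355],None,fx=6,fy=6,interpolation=cv2.INTER_CUBIC))
E
```

```text
plate [ 0.55848826 -0.273108    0.061     ] 0.2306663738600307
[[0.68271211 0.04306718 0.015     ]
 [0.56615983 0.02562394 0.015     ]
 [0.55567886 0.0915496  0.015     ]
 [0.67931204 0.10092667 0.015     ]] [0.62096571 0.06529185 0.015     ] (array([0.62  , 0.0631]), array([124. ,  66.5]), np.float64(0.0757))
```

View pics/die_top.png

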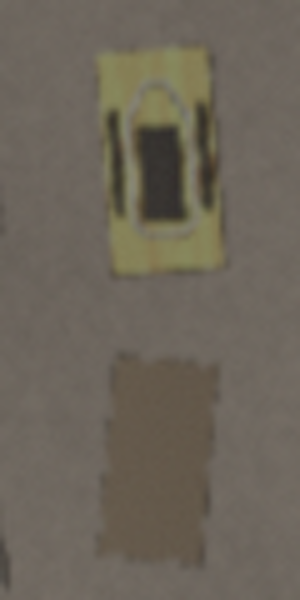

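View pics/die_side.png

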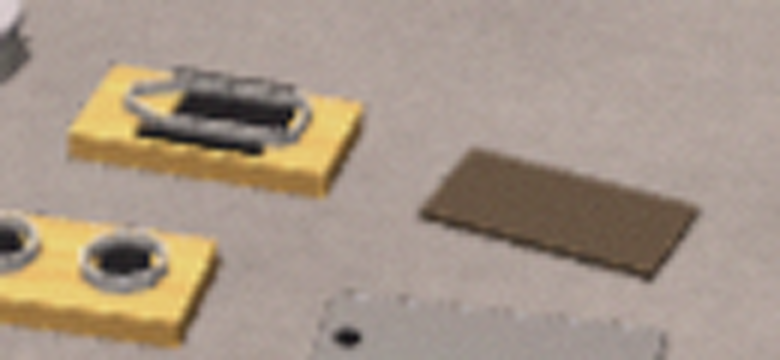

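Call:
play_rows([
  [1, 0.004, -0.002, -0.04, 0],
  [1, 0.004, -0.002, -0.08, 0],
  [1, 0.004, -0.002, -0.12, 0],
  [1, 0.004, -0.002, -0.145, 0],
  [1, 0.004, -0.002, -0.157, 0],
  [1, 0.004, -0.002, -0.162, 0],
  [1, 0.004, -0.002, -0.162, 0],
  [1, 0.004, -0.002, -0.162, 0],
])

```text
clock: 12.3
tcp_pos: [0.6235, 0.063, 0.0158]
orientation: [1.139, 1.252, -1.135]
contact_force: [0.1, 0.1, -0.2]
grip_width: 0.0854
```

```bash
python3 st.py
```

```text
t 12.3 tcp [0.6235 0.063  0.0158] x [ 0.002  0.    -1.   ] jaw [ 0.097 -0.995 -0.   ] long-axis yaw (mod pi) 0.0973 F [ 0.1  0.1 -0.2] w 0.0854 q [ 0.03  0.69 -0.31  1.8   0.32  0.69 -1.93]
```

Call:
play_rows([
  [1, -0.002, 0.001, -0.003, 0],
  [1, -0.002, 0.001, -0.003, 0],
  [-1, -0.002, 0.001, -0.003, 0],
  [-1, -0.002, 0.001, -0.003, 0],
  [-1, -0.002, 0.001, -0.003, 0],
  [-1, -0.002, 0.001, -0.003, 0],
  [-1, -0.002, 0.001, -0.003, 0],
  [-1, -0.002, 0.001, -0.003, 0],
], force=40)

```text
clock: 13.1
tcp_pos: [0.6205, 0.0642, 0.012]
orientation: [1.137, 1.253, -1.137]
contact_force: [-2.1, -0.3, 5.5]
grip_width: 0.0609
```

```bash
python3 st.py
```

```text
t 13.1 tcp [0.6205 0.0642 0.012 ] x [ 0.001 -0.    -1.   ] jaw [ 0.098 -0.995  0.   ] long-axis yaw (mod pi) 0.0978 F [-2.1 -0.3  5.5] w 0.0609 q [ 0.03  0.7  -0.31  1.81  0.32  0.69 -1.94]
```

Call:
play_rows([
  [-1, 0, 0, 0.01, 0],
  [-1, 0, 0, 0.04, 0],
  [-1, 0, 0, 0.08, 0],
  [-1, 0, 0, 0.12, 0],
  [-1, 0, 0, 0.14, 0],
  [-1, 0, -0.02, 0.14, 0],
  [-1, -0.01, -0.05, 0.14, 0.02],
  [-1, -0.015, -0.09, 0.14, 0.04],
  [-1, -0.02, -0.12, 0.14, 0.06],
  [-1, -0.02, -0.12, 0.14, 0.06],
])

```text
clock: 14.1
tcp_pos: [0.5989, -0.0629, 0.1512]
orientation: [1.094, 1.275, -1.101]
contact_force: [0.3, -0.4, -1.1]
grip_width: 0.0603
```

```bash
python3 st.py; python3 - <<'E'
from h import *
s=r.grab_frame("side")["pixels"]
cv2.imwrite("pics/d2_side.png",cv2.resize(s[100:240,200:380],None,fx=4.2,fy=4.2,interpolation=cv2.INTER_CUBIC))
E
```

```text
t 14.1 tcp [ 0.5989 -0.0629  0.1512] x [-0.002 -0.004 -1.   ] jaw [ 0.149 -0.989  0.004] long-axis yaw (mod pi) 0.15 F [ 0.3 -0.4 -1.1] w 0.0603 q [ 0.28  0.48 -0.37  1.79  0.22  0.91 -1.61]
```

View pics/d2_side.png

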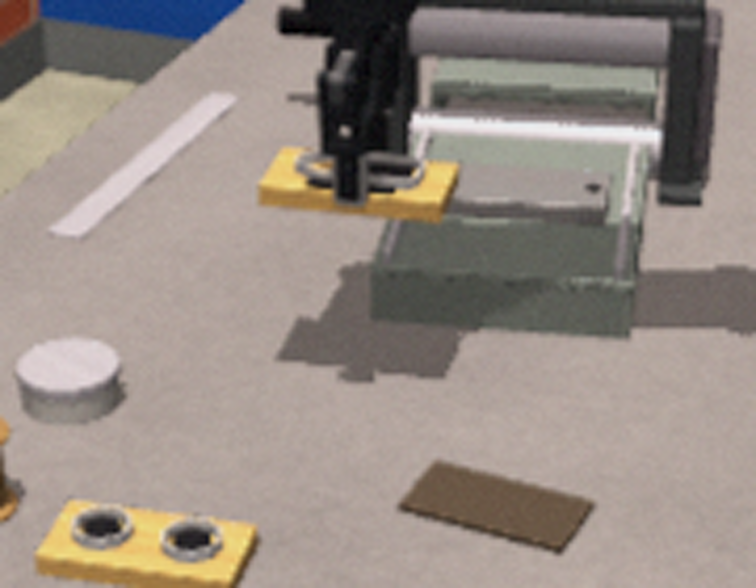

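Call:
play_rows([
  [-1, -0.01, -0.03, 0, 0.01],
  [-1, -0.015, -0.07, 0, 0.03],
  [-1, -0.02, -0.11, 0, 0.05],
  [-1, -0.03, -0.15, 0, 0.07],
  [-1, -0.035, -0.185, 0, 0.081],
  [-1, -0.04, -0.211, 0, 0.081],
  [-1, -0.04, -0.211, -0.03, 0.081],
  [-1, -0.04, -0.211, -0.06, 0.081],
  [-1, -0.04, -0.211, -0.06, 0.081],
  [-1, -0.04, -0.211, -0.06, 0.081],
])

```text
clock: 15.15
tcp_pos: [0.5607, -0.2655, 0.0916]
orientation: [1.031, 1.314, -1.03]
contact_force: [-0.3, 0.3, -2.1]
grip_width: 0.0604
```

```bash
python3 st.py
```

```text
t 15.15 tcp [ 0.5607 -0.2655  0.0916] x [-0.     0.001 -1.   ] jaw [ 0.238 -0.971 -0.001] long-axis yaw (mod pi) 0.2404 F [-0.3  0.3 -2.1] w 0.0604 q [ 0.59  0.58 -0.33  1.79  0.25  0.81 -1.19]
```

Call:
play_rows([
  [-1, -0.002, -0.008, 0, -0.009],
  [-1, -0.002, -0.008, -0.008, -0.009],
  [-1, -0.002, -0.008, -0.013, -0.009],
  [-1, -0.002, -0.008, -0.016, -0.009],
  [-1, -0.002, -0.008, -0.016, -0.009],
  [-1, -0.002, -0.008, -0.016, -0.009],
])

```text
clock: 15.75
tcp_pos: [0.5583, -0.2747, 0.0753]
orientation: [1.038, 1.309, -1.038]
contact_force: [0.1, -0.4, -2.4]
grip_width: 0.0601
```

```bash
python3 st.py
```

```text
t 15.75 tcp [ 0.5583 -0.2747  0.0753] x [-0.  0. -1.] jaw [ 0.228 -0.974 -0.   ] long-axis yaw (mod pi) 0.2301 F [ 0.1 -0.4 -2.4] w 0.0601 q [ 0.59  0.6  -0.32  1.79  0.25  0.79 -1.2 ]
```

Call:
play_rows([
  [-1, 0, 0.001, -0.001, 0],
  [-1, 0, 0.001, -0.002, 0],
  [-1, 0, 0.001, -0.002, 0],
  [-1, 0, 0.001, -0.002, 0],
])

```text
clock: 16.15
tcp_pos: [0.5583, -0.2739, 0.0733]
orientation: [1.038, 1.309, -1.038]
contact_force: [-0.9, -0.9, -1.4]
grip_width: 0.0604
```

Call:
play_rows([
  [-1, 0, 0, -0.001, 0],
  [-1, 0, 0, -0.001, 0],
  [-1, 0, 0, -0.001, 0],
])

```text
clock: 16.45
tcp_pos: [0.5584, -0.274, 0.073]
orientation: [1.038, 1.309, -1.038]
contact_force: [-1.6, 0.8, 5.3]
grip_width: 0.0603
```

Call:
play_rows([
  [-0.2, 0, 0, 0, 0],
  [0.6, 0, 0, 0, 0],
  [1, 0, 0, 0, 0],
  [1, 0, 0, 0, 0],
  [1, 0, 0, 0, 0],
  [1, 0, 0, 0.02, 0],
  [1, 0, 0, 0.06, 0],
  [1, 0, 0, 0.1, 0],
  [1, 0, 0.02, 0.1, 0],
  [1, -0.01, 0.06, 0.1, -0.03],
])

```text
clock: 17.45
tcp_pos: [0.5497, -0.217, 0.1739]
orientation: [1.065, 1.289, -1.064]
contact_force: [-0.0, 0.9, 0.4]
grip_width: 0.0855
```

Call:
play_rows([
  [1, -0.01, 0.045, 0, -0.04],
  [1, -0.02, 0.09, 0, -0.08],
  [1, -0.03, 0.13, 0, -0.12],
  [1, -0.05, 0.17, 0, -0.16],
  [1, -0.06, 0.21, 0, -0.2],
  [1, -0.08, 0.25, 0, -0.24],
  [1, -0.09, 0.276, 0, -0.26],
  [1, -0.092, 0.276, 0, -0.26],
  [1, -0.092, 0.276, 0, -0.26],
])

```text
clock: 18.35
tcp_pos: [0.4561, 0.0623, 0.1724]
orientation: [1.252, 1.181, -1.252]
contact_force: [0.2, -0.6, -1.1]
grip_width: 0.0857
```

```bash
python3 st.py;  python3 - <<'E'
from h import *
import pickle
f=r.grab_frame("top");p=f["pixels"]
measure(f,"tag_die_mid",None,.076)
cv2.imwrite("pics/d3_top.png",cv2.resize(p[150:260,350:490],None,fx=5.5,fy=5.5,interpolation=cv2.INTER_CUBIC))
f=r.grab_frame("side"); s=f["pixels"]
measure(f,"tag_die_mid",None,.076)
cv2.imwrite("pics/d3_side.png",cv2.resize(s[95:185,270:390],None,fx=6.5,fy=6.5,interpolation=cv2.INTER_CUBIC))
g=pickle.load(open("side0.pkl","rb"))
c=lambda a,b:(225+a/6-.4,185+b/6-.4)
Q=ray_at_z(g,[c(474,149),c(700,210),c(655,275),c(421,212)],.005);print("blank",Q.mean(0),rect(Q),np.arctan2(*(Q[0]-Q[1])[1::-1]),np.arctan2(*(Q[3]-Q[2])[1::-1]))
f=pickle.load(open("top0.pkl","rb"))
c=lambda a,b:(260+a/5-.4,145+b/5-.4)
Q=ray_at_z(f,[c(116,354),c(219,364),c(202,568),c(97,556)],.005);print("blank",Q.mean(0),rect(Q),np.arctan2(*(Q[0]-Q[3])[1::-1]))
E
```

```text
t 18.35 tcp [0.4561 0.0623 0.1724] x [ 0. -0. -1.] jaw [-0.058 -0.998  0.   ] long-axis yaw (mod pi) -0.0583 F [ 0.2 -0.6 -1.1] w 0.0857 q [ 0.13  0.24 -0.46  2.09  0.15  0.83 -2.04]
tag_die_mid 0.97 pix [419. 199.] rect [ 0.5604 -0.2712] [124.  74.] 0.17 depth mid [ 0.5621 -0.2711  0.0774]
tag_die_mid 0.62 pix [336. 142.] rect [ 0.5134 -0.2727] [81.9 28.4] -1.2721 depth mid [ 0.5126 -0.2676  0.0771]
blank [0.45457816 0.06383889 0.005     ] (array([0.4545, 0.0634]), array([111.4,  57. ]), np.float64(-0.0636)) -0.08089524965700752 -0.06360262130402687
blank [0.4559711  0.06170696 0.005     ] (array([0.4557, 0.0615]), array([113.8,  58.6]), np.float64(-0.0723)) -0.07227666510088619
```

View pics/d3_top.png

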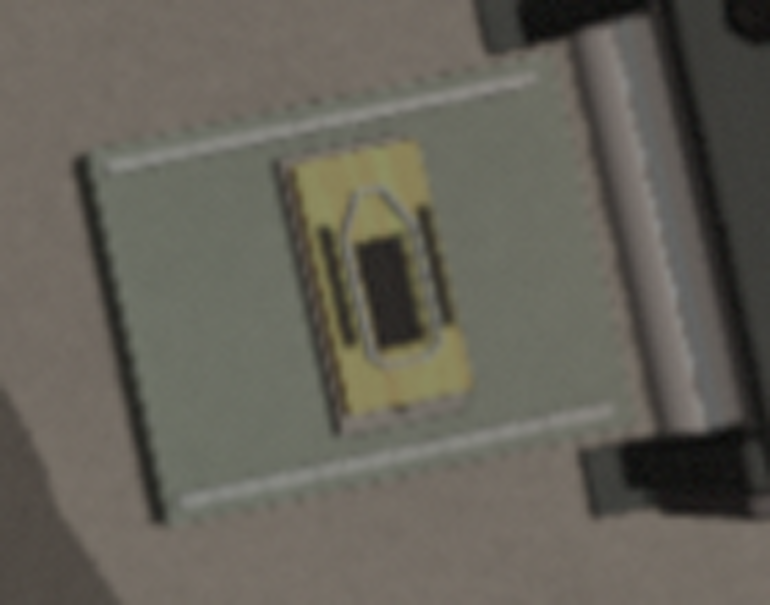

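View pics/d3_side.png

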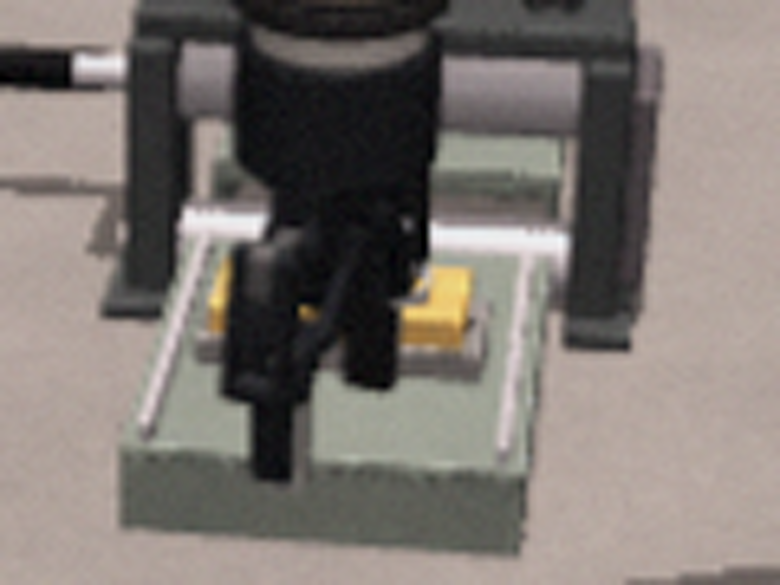

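Call:
play_rows([
  [1, -0.001, 0, -0.04, -0.01],
  [1, -0.001, 0, -0.08, -0.01],
  [1, -0.001, 0, -0.12, -0.01],
  [1, -0.001, 0, -0.145, -0.01],
  [1, -0.001, 0, -0.153, -0.01],
  [1, -0.001, 0, -0.153, -0.01],
  [1, -0.001, 0, -0.153, -0.01],
])

```text
clock: 19.25
tcp_pos: [0.4563, 0.062, 0.0202]
orientation: [1.262, 1.174, -1.26]
contact_force: [0.1, 0.8, 0.0]
grip_width: 0.0852
```

```bash
python3 st.py; python3 - <<'E'
from h import *
import pickle
f=pickle.load(open("top0.pkl","rb"))
c=lambda a,b:(350+a/5.5-.4,150+b/5.5-.4)
Q=ray_at_z(f,[c(293,163),c(419,141),c(471,387),c(344,411)],.076);print("die",Q.mean(0),rect(Q))
Q=ray_at_z(f,[c(369,186),c(407,366)],.084);print("blade",Q.mean(0),np.arctan2(*(Q[0]-Q[1])[1::-1]),np.linalg.norm(Q[0]-Q[1]))
E
```

```text
t 19.25 tcp [0.4563 0.062  0.0202] x [ 0.002  0.    -1.   ] jaw [-0.071 -0.997 -0.   ] long-axis yaw (mod pi) -0.0709 F [0.1 0.8 0. ] w 0.0852 q [ 0.02  0.51 -0.35  2.19  0.36  0.49 -2.25]
die [ 0.56098385 -0.27238838  0.076     ] (array([ 0.5611, -0.2725]), array([121.9,  63.2]), np.float64(0.2095))
blade [ 0.56003257 -0.27273143  0.084     ] 0.21339783857773711 0.08780526039439186
```

Call:
play_rows([
  [1, -0.001, 0, -0.006, 0],
  [1, -0.001, 0, -0.0095, 0],
  [1, -0.001, 0, -0.0103, 0],
  [1, -0.001, 0, -0.0103, 0],
  [1, -0.001, 0, -0.0103, 0],
])

```text
clock: 19.75
tcp_pos: [0.4544, 0.0621, 0.0092]
orientation: [1.261, 1.175, -1.261]
contact_force: [-0.1, -0.4, -0.1]
grip_width: 0.0853
```

```bash
python3 st.py; python3 - <<'E'
from h import *
s=r.grab_frame("side")["pixels"]
cv2.imwrite("pics/b1_side.png",cv2.resize(s[170:250,260:380],None,fx=6.5,fy=6.5,interpolation=cv2.INTER_CUBIC))
E
```

```text
t 19.75 tcp [0.4544 0.0621 0.0092] x [ 0.  0. -1.] jaw [-0.07  -0.998 -0.   ] long-axis yaw (mod pi) -0.0702 F [-0.1 -0.4 -0.1] w 0.0853 q [ 0.    0.53 -0.33  2.2   0.37  0.47 -2.26]
```

View pics/b1_side.png

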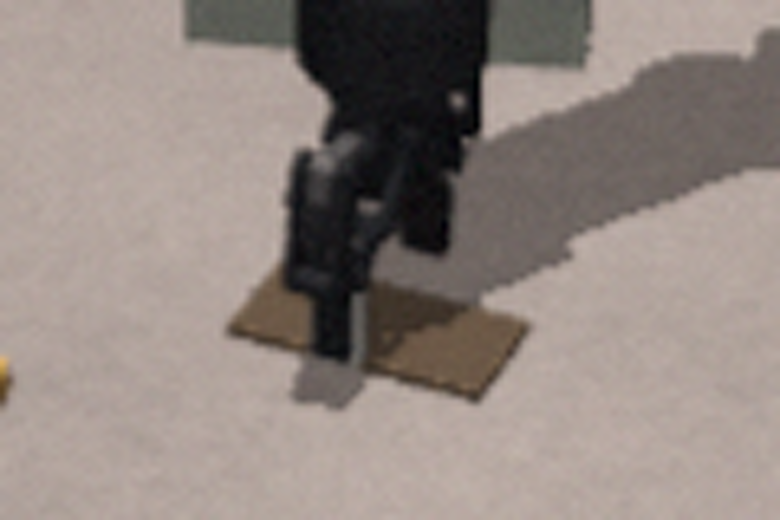

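Call:
play_rows([
  [0.46, 0, 0, 0, 0],
  [0.46, 0, 0, 0, 0],
  [0.46, 0, 0, 0, 0],
  [0.46, 0, 0, 0, 0],
], force=30)

```text
clock: 20.2
tcp_pos: [0.4543, 0.0621, 0.009]
orientation: [1.261, 1.175, -1.261]
contact_force: [-0.6, -0.1, -0.0]
grip_width: 0.0622
```

```bash
python3 st.py; python3 - <<'E'
from h import *
f=r.grab_frame("side");s=f["pixels"]
cv2.imwrite("pics/b2_side.png",cv2.resize(s[195:245,285:345],None,fx=12,fy=12,interpolation=cv2.INTER_CUBIC))
# project candidate tip points: near finger outer at y=+0.031+.. along jaw
jaw=np.array([.07,.998,0]);lx=np.array([.998,-.07,0]);c=np.array([.4544,.0621,0])
for z in(0,.004,.008,.012):
    q=proj(f,[c+jaw*.031+[0,0,z]-lx*.011,c+jaw*.031+[0,0,z]+lx*.011]); print(z,((q-[285,195]+.5)*12).round(0).tolist())
E
```

```text
t 20.2 tcp [0.4543 0.0621 0.009 ] x [ 0. -0. -1.] jaw [-0.07  -0.998  0.   ] long-axis yaw (mod pi) -0.0703 F [-0.6 -0.1 -0. ] w 0.0622 q [ 0.    0.53 -0.33  2.2   0.37  0.47 -2.26]
0 [[396.0, 401.0], [304.0, 376.0]]
0.004 [[397.0, 386.0], [304.0, 361.0]]
0.008 [[397.0, 371.0], [305.0, 346.0]]
0.012 [[398.0, 356.0], [305.0, 331.0]]
```

View pics/b2_side.png

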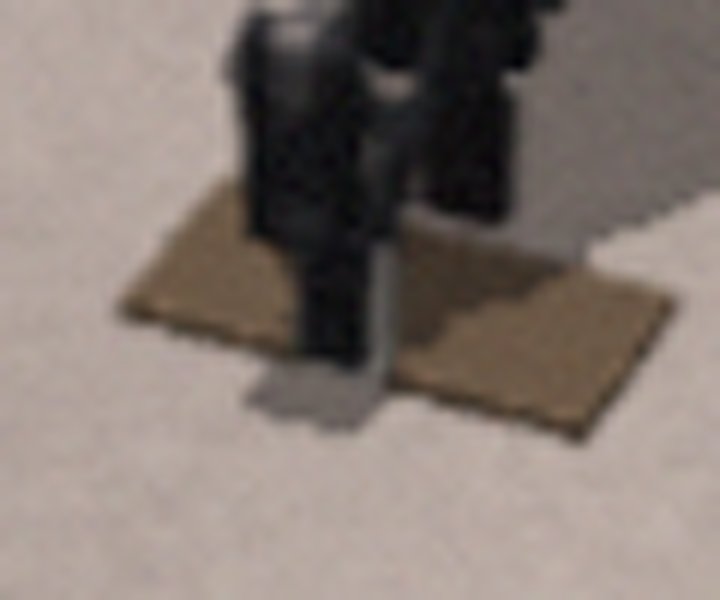

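Call:
play_rows([
  [0.46, 0, 0, -0.001, 0],
  [0.46, 0, 0, -0.002, 0],
  [0.46, 0, 0, -0.003, 0],
  [0.46, 0, 0, -0.003, 0],
  [0.46, 0, 0, -0.003, 0],
])

```text
clock: 20.75
tcp_pos: [0.4543, 0.0621, 0.006]
orientation: [1.261, 1.175, -1.261]
contact_force: [-0.0, 0.0, -0.4]
grip_width: 0.0622
```

Call:
play_rows([
  [0.2, 0, 0, 0, 0],
  [0.2, 0, 0, 0, 0],
  [0.2, 0, 0, 0, 0],
  [0.2, 0, 0, 0, 0],
], force=25)

```text
clock: 21.15
tcp_pos: [0.4543, 0.0621, 0.0063]
orientation: [1.261, 1.175, -1.261]
contact_force: [-0.4, 0.1, 5.6]
grip_width: 0.0564
```

```bash
python3 st.py; python3 - <<'E'
from h import *
f=r.grab_frame("side");s=f["pixels"]
cv2.imwrite("pics/b3_side.png",cv2.resize(s[195:245,285:345],None,fx=12,fy=12,interpolation=cv2.INTER_CUBIC))
E
```

```text
t 21.15 tcp [0.4543 0.0621 0.0063] x [ 0. -0. -1.] jaw [-0.07  -0.998  0.   ] long-axis yaw (mod pi) -0.0702 F [-0.4  0.1  5.6] w 0.0564 q [-0.    0.53 -0.33  2.2   0.38  0.46 -2.27]
```

View pics/b3_side.png

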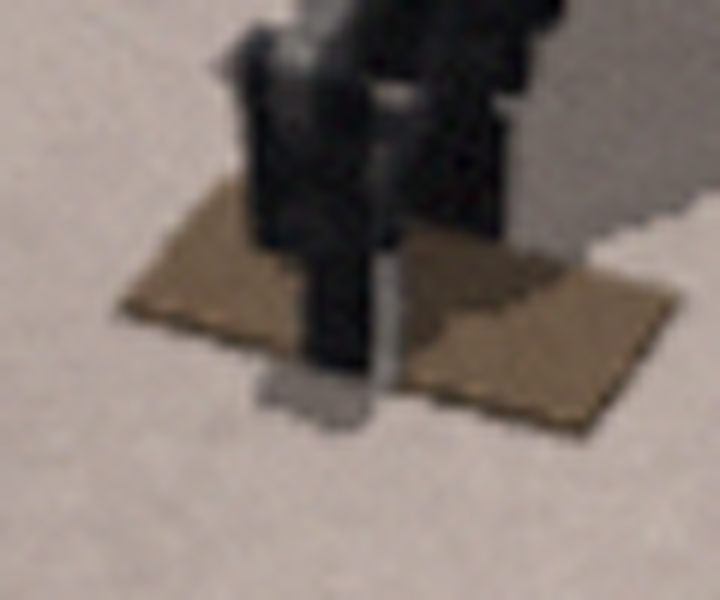

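Stopped on the blank (56.4 mm reading, ~1.6 mm below true as with the others). Lift a little and check that it came along.

Call:
play_rows([
  [0.2, 0, 0, 0.005, 0],
  [0.2, 0, 0, 0.02, 0],
  [0.2, 0, 0, 0.05, 0],
  [0.2, 0, 0, 0.08, 0],
  [0.2, 0, 0, 0.12, 0],
  [0.2, 0, 0, 0.15, 0],
  [0.2, 0, 0, 0.15, 0],
  [0.2, 0, 0, 0.15, 0],
])

```text
clock: 22.0
tcp_pos: [0.4545, 0.0619, 0.1565]
orientation: [1.262, 1.174, -1.26]
contact_force: [-0.2, -0.8, -0.5]
grip_width: 0.0566
```

```bash
python3 st.py; python3 - <<'E'
from h import *
f=r.grab_frame("side");s=f["pixels"]
cv2.imwrite("pics/b4_side.png",cv2.resize(s[120:240,260:400],None,fx=5.5,fy=5.5,interpolation=cv2.INTER_CUBIC))
E
```

```text
t 22.0 tcp [0.4545 0.0619 0.1565] x [ 0.002 -0.    -1.   ] jaw [-0.071 -0.998  0.   ] long-axis yaw (mod pi) -0.0706 F [-0.2 -0.8 -0.5] w 0.0566 q [ 0.14  0.27 -0.47  2.11  0.17  0.8  -2.08]
```

View pics/b4_side.png

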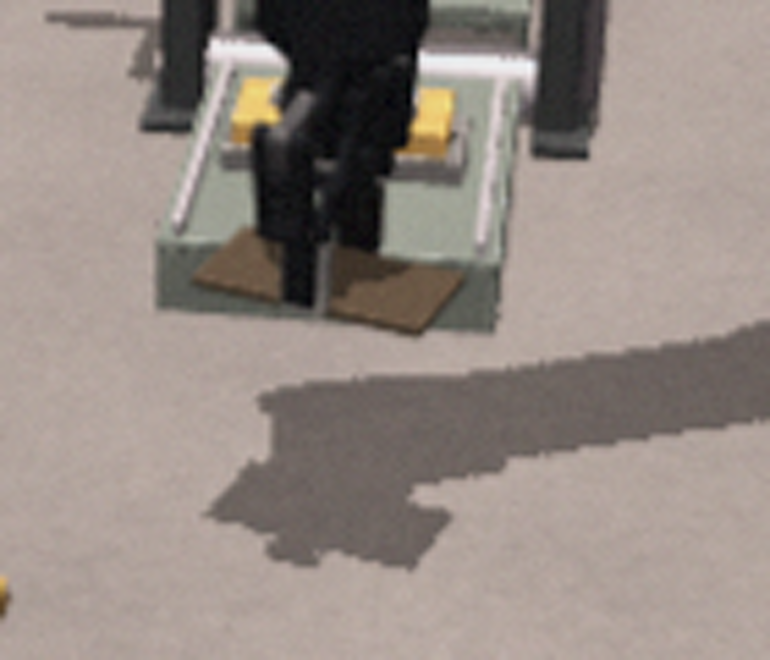

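Call:
play_rows([
  [0.2, 0.01, -0.03, 0, 0.03],
  [0.2, 0.02, -0.07, 0, 0.06],
  [0.2, 0.03, -0.11, 0, 0.1],
  [0.2, 0.045, -0.15, 0, 0.14],
  [0.2, 0.06, -0.19, 0, 0.18],
  [0.2, 0.075, -0.23, 0, 0.22],
  [0.2, 0.09, -0.27, 0, 0.26],
  [0.2, 0.1, -0.305, 0, 0.293],
  [0.2, 0.1045, -0.335, 0, 0.293],
  [0.2, 0.1045, -0.335, 0, 0.293],
])

```text
clock: 23.05
tcp_pos: [0.5571, -0.2785, 0.1534]
orientation: [1.046, 1.306, -1.052]
contact_force: [0.0, 0.1, 0.0]
grip_width: 0.0562
```

```bash
python3 st.py
```

```text
t 23.05 tcp [ 0.5571 -0.2785  0.1534] x [-0.003 -0.001 -1.   ] jaw [ 0.214 -0.977  0.   ] long-axis yaw (mod pi) 0.2159 F [0.  0.1 0. ] w 0.0562 q [ 0.63  0.51 -0.36  1.74  0.22  0.93 -1.17]
```

Call:
play_rows([
  [0.2, 0, 0, 0, 0],
  [0.2, 0, 0, -0.02, 0],
  [0.2, 0, 0, -0.04, 0],
  [0.2, 0, 0, -0.053, 0],
  [0.2, 0, 0, -0.053, 0],
  [0.2, 0, 0, -0.053, 0],
])

```text
clock: 23.65
tcp_pos: [0.5589, -0.272, 0.103]
orientation: [1.043, 1.308, -1.043]
contact_force: [-0.2, -0.3, 0.0]
grip_width: 0.0563
```

```bash
python3 st.py;  python3 - <<'E'
from h import *
f=r.grab_frame("top");p=f["pixels"]
cv2.imwrite("pics/b5_top.png",cv2.resize(p[150:260,350:490],None,fx=5.5,fy=5.5,interpolation=cv2.INTER_CUBIC))
s=r.grab_frame("side")["pixels"]
cv2.imwrite("pics/b5_side.png",cv2.resize(s[95:185,270:390],None,fx=6.5,fy=6.5,interpolation=cv2.INTER_CUBIC))
E
```

```text
t 23.65 tcp [ 0.5589 -0.272   0.103 ] x [-0.     0.001 -1.   ] jaw [ 0.222 -0.975 -0.001] long-axis yaw (mod pi) 0.224 F [-0.2 -0.3  0. ] w 0.0563 q [ 0.61  0.57 -0.35  1.78  0.25  0.84 -1.2 ]
```

View pics/b5_side.png

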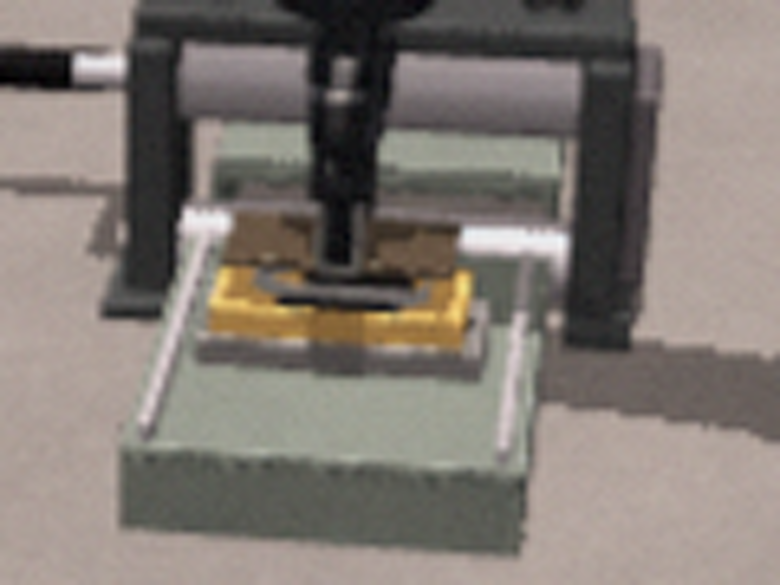

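Call:
play_rows([
  [0.2, 0, -0.001, -0.005, 0],
  [0.2, 0, -0.001, -0.009, 0],
  [0.2, 0, -0.001, -0.0115, 0],
  [0.2, 0, -0.001, -0.0115, 0],
  [0.2, 0, -0.001, -0.0115, 0],
])

```text
clock: 24.25
tcp_pos: [0.5587, -0.2739, 0.0914]
orientation: [1.044, 1.306, -1.044]
contact_force: [-0.1, 0.7, -0.9]
grip_width: 0.0563
```

Call:
play_rows([
  [0.2, 0, 0, -0.001, 0],
  [0.2, 0, 0, -0.001, 0],
  [0.2, 0, 0, -0.001, 0],
])

```text
clock: 24.55
tcp_pos: [0.5588, -0.2739, 0.0906]
orientation: [1.043, 1.306, -1.043]
contact_force: [-0.5, 0.6, -0.4]
grip_width: 0.0565
```

Call:
play_rows([
  [0.2, 0, 0, -0.001, 0],
  [0.2, 0, 0, -0.001, 0],
  [0.2, 0, 0, -0.001, 0],
])

```text
clock: 24.85
tcp_pos: [0.5589, -0.274, 0.0904]
orientation: [1.043, 1.306, -1.044]
contact_force: [-2.2, 1.2, 5.9]
grip_width: 0.0563
```

```bash
python3 st.py;  python3 - <<'E'
from h import *
s=r.grab_frame("side")["pixels"]
cv2.imwrite("pics/b6_side.png",cv2.resize(s[110:170,280:370],None,fx=8.5,fy=8.5,interpolation=cv2.INTER_CUBIC))
E
```

```text
t 24.85 tcp [ 0.5589 -0.274   0.0904] x [ 0. -0. -1.] jaw [ 0.221 -0.975  0.   ] long-axis yaw (mod pi) 0.2227 F [-2.2  1.2  5.9] w 0.0563 q [ 0.61  0.58 -0.34  1.79  0.26  0.82 -1.21]
```

View pics/b6_side.png

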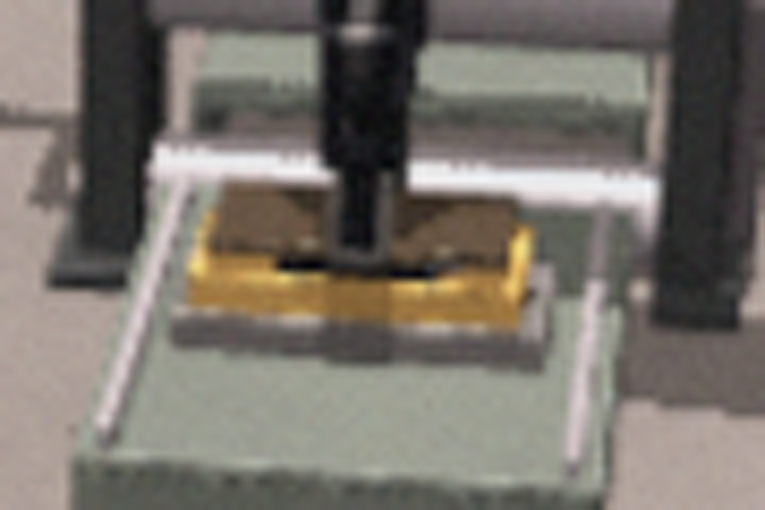

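Call:
play_rows([
  [0.45, 0, 0, 0, 0],
  [1, 0, 0, 0, 0],
  [1, 0, 0, 0, 0],
  [1, 0, 0, 0, 0],
  [1, 0, 0, 0.02, 0],
  [1, 0, 0, 0.05, 0],
  [1, 0, 0, 0.08, 0],
  [1, 0, 0.01, 0.08, 0],
  [1, 0, 0.05, 0.08, 0],
  [1, 0, 0.09, 0.08, -0.02],
])

```text
clock: 25.9
tcp_pos: [0.5584, -0.1836, 0.1691]
orientation: [1.061, 1.297, -1.061]
contact_force: [-0.1, -0.2, 0.3]
grip_width: 0.085
```

Call:
play_rows([
  [1, 0, 0.045, 0, -0.02],
  [1, -0.01, 0.09, 0, -0.04],
  [1, -0.01, 0.135, 0, -0.06],
  [1, -0.02, 0.18, 0, -0.08],
  [1, -0.03, 0.225, 0, -0.1],
  [1, -0.04, 0.27, 0, -0.12],
  [1, -0.05, 0.315, 0, -0.14],
  [1, -0.06, 0.36, 0, -0.16],
  [1, -0.07, 0.4, 0, -0.18],
  [1, -0.08, 0.44, 0, -0.2],
])

```text
clock: 26.9
tcp_pos: [0.4776, 0.2579, 0.169]
orientation: [1.207, 1.211, -1.208]
contact_force: [0.6, 0.0, 0.5]
grip_width: 0.0852
```

```bash
python3 st.py;  python3 - <<'E'
from h import *
f=r.grab_frame("top");p=f["pixels"]
measure(f,"blank_mid",None,.089)
cv2.imwrite("pics/b7_top.png",cv2.resize(p[150:260,350:490],None,fx=5.5,fy=5.5,interpolation=cv2.INTER_CUBIC))
f=r.grab_frame("side");s=f["pixels"]
cv2.imwrite("pics/b7_side.png",cv2.resize(s[110:170,280:370],None,fx=8.5,fy=8.5,interpolation=cv2.INTER_CUBIC))
E
```

```text
t 26.9 tcp [0.4776 0.2579 0.169 ] x [-0. -0. -1.] jaw [ 0.003 -1.     0.   ] long-axis yaw (mod pi) 0.0026 F [0.6 0.  0.5] w 0.0852 q [-0.2   0.39 -0.5   1.91  0.23  0.9  -2.39]
blank_mid 0.95 pix [421. 199.] rect [ 0.5603 -0.2723] [110.3  59.9] 0.2086 depth mid [ 0.5615 -0.2731  0.0885]
blank_mid 0.88 pix [142. 290.] rect [0.3093 0.4486] [105.8  54.1] -0.9614 depth mid [0.2982 0.4748 0.0039]
blank_mid 0.43 pix [245. 171.] rect [0.6246 0.1878] [117.4  58.4] 0.1542 depth mid [0.6355 0.1934 0.0154]
```

View pics/b7_top.png

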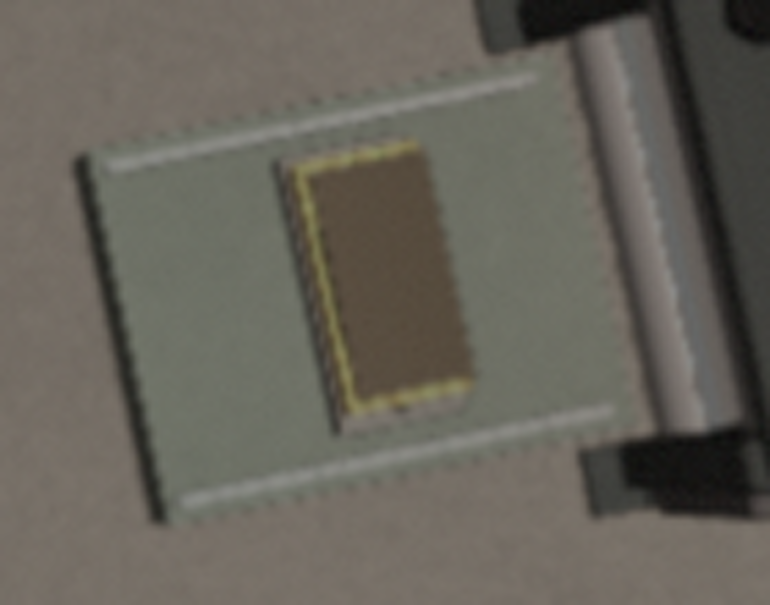

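View pics/b7_side.png

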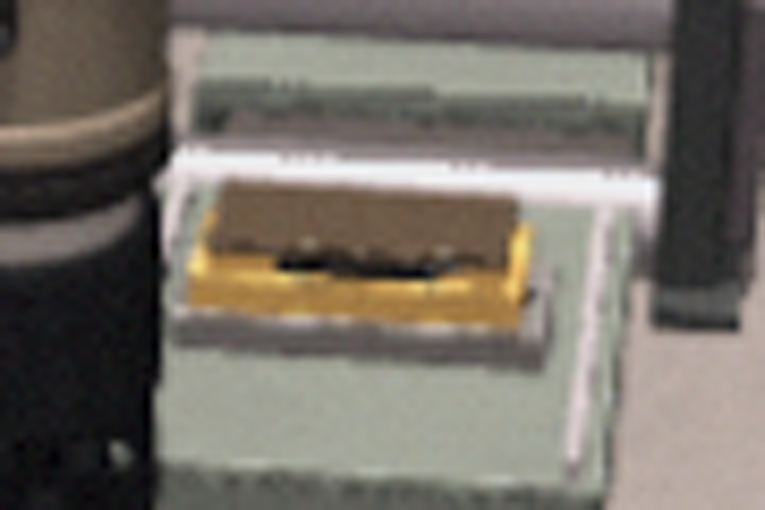

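Call:
play_rows([
  [1, -0.015, 0.04, 0, 0],
  [1, -0.032, 0.082, 0, -0.004],
  [1, -0.032, 0.082, -0.04, -0.004],
  [1, -0.032, 0.082, -0.08, -0.004],
  [1, -0.032, 0.082, -0.11, -0.004],
  [1, -0.032, 0.082, -0.13, -0.004],
  [1, -0.032, 0.082, -0.13, -0.004],
  [1, -0.032, 0.082, -0.13, -0.004],
])

```text
clock: 27.85
tcp_pos: [0.447, 0.3374, 0.0395]
orientation: [1.21, 1.208, -1.211]
contact_force: [0.3, 0.0, 0.7]
grip_width: 0.0851
```

```bash
python3 st.py;  python3 - <<'E'
from h import *
import pickle
f=r.grab_frame("side");s=f["pixels"]
cv2.imwrite("pics/w1_side.png",cv2.resize(s[220:320,220:350],None,fx=6,fy=6,interpolation=cv2.INTER_CUBIC))
E
```

```text
t 27.85 tcp [0.447  0.3374 0.0395] x [-0.    -0.001 -1.   ] jaw [-0.002 -1.     0.001] long-axis yaw (mod pi) -0.0021 F [0.3 0.  0.7] w 0.0851 q [-0.42  0.6  -0.44  1.95  0.39  0.68 -2.67]
```

View pics/w1_side.png

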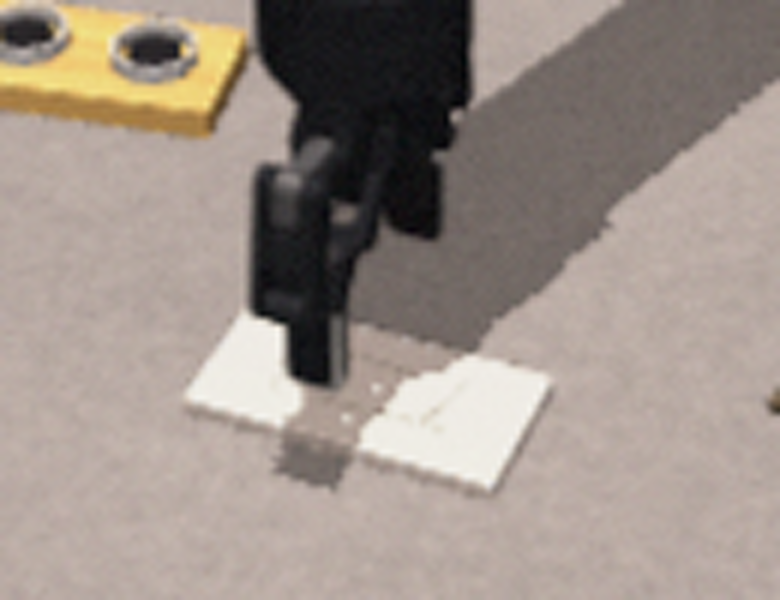

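```bash
python3 - <<'E'
from h import *
import pickle
g=pickle.load(open("side0.pkl","rb"))
c=lambda a,b:(220+a/6-.4,220+b/6-.4)
Q=ray_at_z(g,[c(187,400),c(244,311),c(552,379),c(494,484)],.008);print(Q.mean(0),rect(Q))
E
```

```text
[0.44465774 0.34359176 0.008     ] (array([0.4448, 0.342 ]), array([123.1,  60.8]), np.float64(0.0116))
```

Call:
play_rows([
  [1, -0.001, 0.003, -0.01, 0],
  [1, -0.001, 0.003, -0.022, 0],
  [1, -0.001, 0.003, -0.03, 0],
  [1, -0.001, 0.003, -0.032, 0],
  [1, -0.001, 0.003, -0.032, 0],
  [1, -0.001, 0.003, -0.032, 0],
])

```text
clock: 28.5
tcp_pos: [0.4458, 0.3412, 0.0076]
orientation: [1.21, 1.209, -1.21]
contact_force: [0.7, -0.3, 0.1]
grip_width: 0.0857
```

```bash
python3 st.py
```

```text
t 28.5 tcp [0.4458 0.3412 0.0076] x [ 0.  0. -1.] jaw [-0.001 -1.    -0.   ] long-axis yaw (mod pi) -0.0011 F [ 0.7 -0.3  0.1] w 0.0857 q [-0.45  0.65 -0.41  1.96  0.42  0.62 -2.7 ]
```

Call:
play_rows([
  [0.3, 0, 0, 0, 0],
  [0.3, 0, 0, 0, 0],
  [0.3, 0, 0, 0, 0],
  [0.3, 0, 0, 0, 0],
  [0.3, 0, 0, 0, 0],
], force=30)

```text
clock: 29.0
tcp_pos: [0.446, 0.3413, 0.0083]
orientation: [1.211, 1.208, -1.209]
contact_force: [-0.6, 0.3, 5.4]
grip_width: 0.0626
```

Call:
play_rows([
  [0.3, 0, 0, 0.005, 0],
  [0.3, 0, 0, 0.02, 0],
  [0.3, 0, 0, 0.05, 0],
  [0.3, 0, 0, 0.08, 0],
  [0.3, 0, 0, 0.12, 0],
  [0.3, 0, 0, 0.16, 0],
  [0.3, 0, 0, 0.16, 0],
  [0.3, 0, 0, 0.16, 0],
])

```text
clock: 29.8
tcp_pos: [0.4463, 0.3414, 0.1694]
orientation: [1.213, 1.208, -1.208]
contact_force: [0.9, -0.5, -0.4]
grip_width: 0.0618
```

```bash
python3 st.py;  python3 - <<'E'
from h import *
f=r.grab_frame("side");s=f["pixels"]
cv2.imwrite("pics/w2_side.png",cv2.resize(s[140:320,200:400],None,fx=3.8,fy=3.3,interpolation=cv2.INTER_CUBIC))
E
```

```text
t 29.8 tcp [0.4463 0.3414 0.1694] x [ 0.003  0.002 -1.   ] jaw [-0.001 -1.    -0.002] long-axis yaw (mod pi) -0.0014 F [ 0.9 -0.5 -0.4] w 0.0618 q [-0.35  0.42 -0.52  1.87  0.26  0.92 -2.57]
```

View pics/w2_side.png

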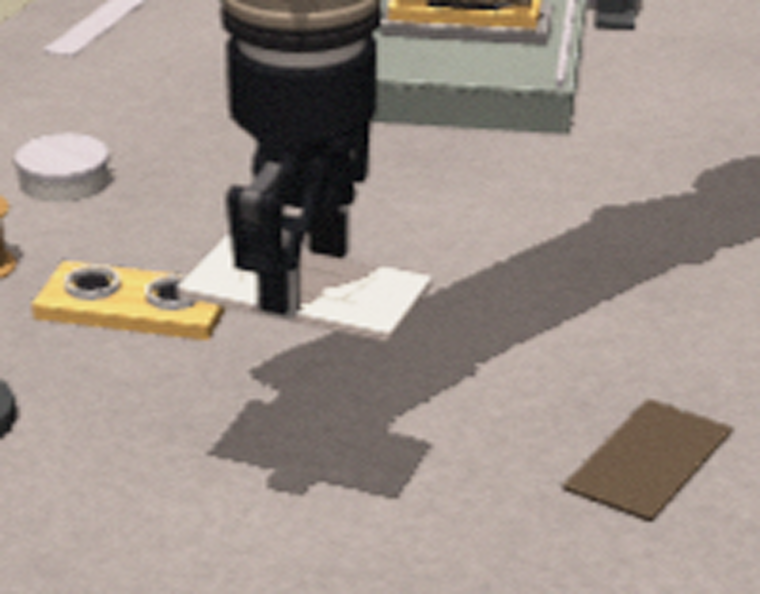

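Call:
play_rows([
  [0.3, 0.01, -0.03, 0, 0.02],
  [0.3, 0.02, -0.07, 0, 0.04],
  [0.3, 0.03, -0.11, 0, 0.06],
  [0.3, 0.04, -0.15, 0, 0.08],
  [0.3, 0.05, -0.19, 0, 0.1],
  [0.3, 0.06, -0.23, 0, 0.12],
  [0.3, 0.07, -0.27, 0, 0.14],
  [0.3, 0.08, -0.31, 0, 0.16],
  [0.3, 0.085, -0.35, 0, 0.18],
  [0.3, 0.09, -0.39, 0, 0.2],
])

```text
clock: 30.85
tcp_pos: [0.5347, -0.0506, 0.1661]
orientation: [1.06, 1.3, -1.063]
contact_force: [0.6, -0.2, -1.4]
grip_width: 0.0617
```

```bash
python3 st.py
```

```text
t 30.85 tcp [ 0.5347 -0.0506  0.1661] x [-0.003  0.    -1.   ] jaw [ 0.198 -0.98  -0.001] long-axis yaw (mod pi) 0.1997 F [ 0.6 -0.2 -1.4] w 0.0617 q [ 0.34  0.38 -0.45  1.93  0.21  0.88 -1.58]
```

Call:
play_rows([
  [0.3, 0.004, -0.03, 0, 0.01],
  [0.3, 0.008, -0.07, 0, 0.02],
  [0.3, 0.012, -0.11, 0, 0.02],
  [0.3, 0.018, -0.15, 0, 0.02],
  [0.3, 0.022, -0.185, 0, 0.02],
  [0.3, 0.025, -0.21, 0, 0.02],
  [0.3, 0.025, -0.223, 0, 0.02],
  [0.3, 0.025, -0.223, -0.03, 0.02],
  [0.3, 0.025, -0.223, -0.05, 0.02],
  [0.3, 0.025, -0.223, -0.05, 0.02],
])

```text
clock: 31.85
tcp_pos: [0.558, -0.2698, 0.1137]
orientation: [1.045, 1.313, -1.048]
contact_force: [0.2, 0.5, -0.3]
grip_width: 0.0619
```

Call:
play_rows([
  [0.3, 0, 0, 0, 0],
  [0.3, 0, 0, 0, 0],
])

```text
clock: 32.05
tcp_pos: [0.5615, -0.2715, 0.1186]
orientation: [1.046, 1.304, -1.045]
contact_force: [0.9, 0.3, -0.3]
grip_width: 0.0619
```

```bash
python3 st.py;  python3 - <<'E'
from h import *
s=r.grab_frame("side")["pixels"]
cv2.imwrite("pics/w3_side.png",cv2.resize(s[100:170,280:370],None,fx=8,fy=8,interpolation=cv2.INTER_CUBIC))
E
```

```text
t 32.05 tcp [ 0.5615 -0.2715  0.1186] x [ 0.001 -0.    -1.   ] jaw [ 0.218 -0.976  0.001] long-axis yaw (mod pi) 0.2196 F [ 0.9  0.3 -0.3] w 0.0619 q [ 0.61  0.55 -0.36  1.77  0.24  0.87 -1.2 ]
```

View pics/w3_side.png

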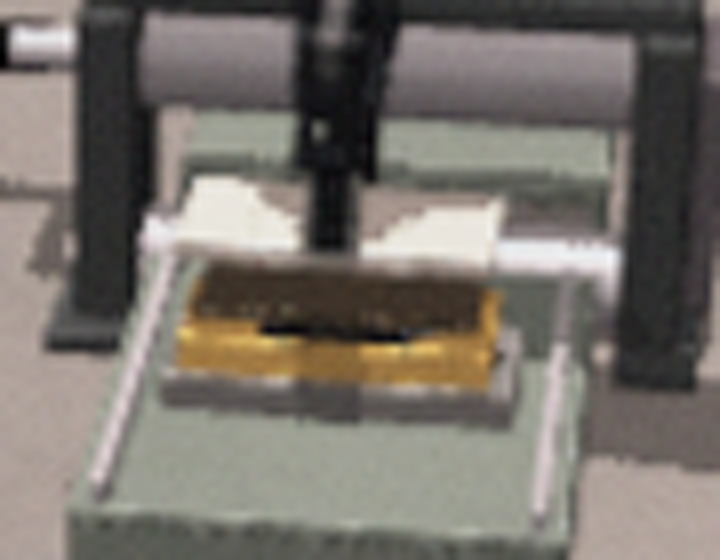

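Call:
play_rows([
  [0.3, -0.001, -0.002, -0.007, 0],
  [0.3, -0.001, -0.002, -0.014, 0],
  [0.3, -0.001, -0.002, -0.018, 0],
  [0.3, -0.001, -0.002, -0.0195, 0],
  [0.3, -0.001, -0.002, -0.0195, 0],
  [0.3, -0.001, -0.002, -0.0195, 0],
])

```text
clock: 32.7
tcp_pos: [0.56, -0.2739, 0.0981]
orientation: [1.047, 1.304, -1.046]
contact_force: [0.4, -0.3, -0.2]
grip_width: 0.0618
```

Call:
play_rows([
  [0.3, 0, 0, -0.001, 0],
  [0.3, 0, 0, -0.001, 0],
  [0.3, 0, 0, -0.001, 0],
])

```text
clock: 33.0
tcp_pos: [0.5601, -0.2739, 0.0974]
orientation: [1.047, 1.304, -1.046]
contact_force: [-0.0, 1.1, 3.1]
grip_width: 0.0625
```

Call:
play_rows([
  [0.5, 0, 0, 0, 0],
  [1, 0, 0, 0, 0],
  [1, 0, 0, 0, 0],
  [1, 0, 0, 0, 0],
  [1, 0, 0, 0.02, 0],
  [1, 0, 0, 0.05, 0],
  [1, 0, 0, 0.08, 0],
  [1, 0, 0.03, 0.09, 0],
  [1, 0, 0.07, 0.09, 0],
  [1, 0, 0.11, 0.09, 0],
])

```text
clock: 34.0
tcp_pos: [0.5599, -0.1632, 0.1876]
orientation: [1.048, 1.303, -1.047]
contact_force: [0.7, 0.1, -0.1]
grip_width: 0.0854
```

Call:
play_rows([
  [1, 0, 0.045, 0, 0],
  [1, 0, 0.09, 0, 0],
  [1, -0.01, 0.135, 0, 0],
  [1, -0.01, 0.18, 0, 0],
  [1, -0.02, 0.225, 0, 0],
  [1, -0.02, 0.27, 0, 0],
  [1, -0.02, 0.31, 0, 0],
  [1, -0.02, 0.33, 0, 0],
  [1, -0.02, 0.33, 0, 0],
  [1, -0.02, 0.33, 0, 0],
])

```text
clock: 35.0
tcp_pos: [0.5397, 0.1659, 0.1868]
orientation: [1.045, 1.305, -1.046]
contact_force: [-0.5, -0.2, -0.1]
grip_width: 0.0851
```

```bash
python3 st.py;  python3 - <<'E'
from h import *
f=r.grab_frame("top");p=f["pixels"]
measure(f,"pad_mid",None,.097); measure(f,"disc_die_mid",None,.015)
cv2.imwrite("pics/e_top.png",cv2.resize(p[150:260,350:490],None,fx=5.5,fy=5.5,interpolation=cv2.INTER_CUBIC))
f=r.grab_frame("side");s=f["pixels"]
cv2.imwrite("pics/e_side.png",cv2.resize(s[100:170,280:370],None,fx=8,fy=8,interpolation=cv2.INTER_CUBIC))
E
```

```text
t 35.0 tcp [0.5397 0.1659 0.1868] x [-0.    -0.001 -1.   ] jaw [ 0.218 -0.976  0.001] long-axis yaw (mod pi) 0.2195 F [-0.5 -0.2 -0.1] w 0.0851 q [ 0.    0.4  -0.52  1.85  0.24  0.95 -1.97]
pad_mid 0.91 pix [421. 199.] rect [ 0.5606 -0.2727] [121.6  68.1] 0.2029 depth mid [ 0.5611 -0.2722  0.0963]
```

View pics/e_top.png

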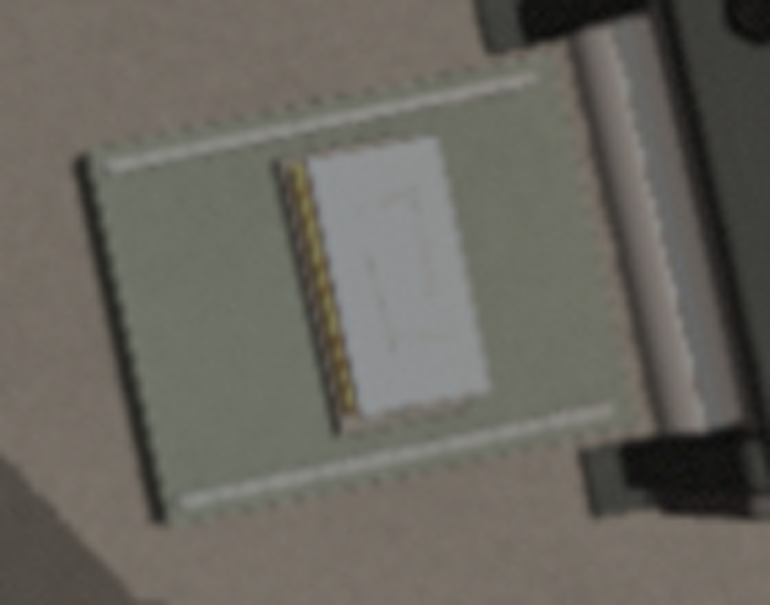

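View pics/e_side.png

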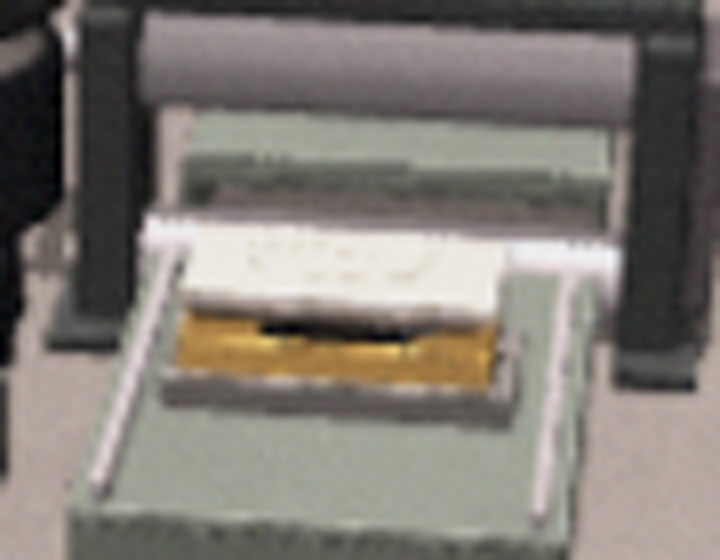

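The stack is square and flat in both views: the pad centre measures (0.5606, −0.2727) with its top at z≈0.096. The arm is clear of everything, so I'm handing in.

```bash
python3 -c "
from bench import r
print(r.hand_in())"
```

```text
the job is handed in; nothing more can be done
None
```

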